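# Grade two bushings on the taper gauge

## Robot

A 7-joint arm with a two-finger parallel gripper is mounted at the origin on a cart in front of the work surface, level with it; the furniture and walls round the work are solid. World frame = base frame: x ahead of the robot, y to its left, z up, the work surface at z = 0. Lengths are in m, angles in rad, forces in N, time in s.
With the tool pointing down it reaches from about 0.4 to 0.85 m from the base axis. Payload 10.4 kg.
Tool frame: the origin (TCP) lies midway between the tips of the shut fingers; the grasp point (between the pads) lies 19 mm behind it; z points along the fingers, y is the line along which they close (so a half turn about z gives the same grasp; the last joint's range is limited). The gripper opens to 87 mm and grips with 3 to 60 N. Pads are 19 mm wide; open, the fingers measure 117 mm over their backs; the gripper's body (75 mm by 190 mm) begins 51 mm behind the grasp point.
Start: joints at [1.31, 0.332, -0.065, 1.46, 0.022, 1.35, -0.088], TCP at [0.147, -0.607, 0.223] pointing down, gripper open.
Joint ranges: [-2.6, 2.6], [-0.5, 2.12], [-1.47, 1.34], [0.16, 2.42], [-1.27, 4.41], [0.06, 2.06], [-2.6, 2.6]. Speed limits (rad/s): [2.22, 2.22, 2.79, 2.79, 3.14, 3.14, 3.14].

## Interface

Orientations are given as [roll, pitch, yaw] about the fixed x, y, z axes, in that order (R = Rz(yaw) Ry(pitch) Rx(roll)).
In Python, from rig import ctrl gives the robot as it stands.
- The arm moves only by the shell command python3 -m pendant 'ROWS' [FORCE]. ROWS is a JSON object of lists of equal length, an entry for each row: "travel": the shift along the tool's x, y, z in m, a list of three; "yaw": the turn about the tool's z in degrees; "claw": the closure, from 0 (fully open) to 1 (shut). A call has 1 to 8 rows; each row is the pose to reach, as a shift and turn from the pose commanded when the call began, along the tool's axes at that moment; what a row does not reach only later rows make up. A row lasts 1/12 s, in which the tool goes at most 41.7 mm and 7.16 degrees, less where a joint would pass 70% of its speed; a pose out of reach is approached as far as the arm can. A call with a gripper value outside its range is refused whole. The fingers move at their own pace and stop on an object; FORCE is the grip in N (left out, the last holds). Time passes only in rows, so rows that repeat a pose let the fingers close. It gives the time, the measured TCP pose, the force, the opening and the grip force at its end, in the units of the state.
- ctrl.sense(): the state, without advancing time (a new reading comes with each control period).
- ctrl.get_image(name): name is "side" or "top" or "wrist"; returns the picture (384x512x3 uint8, red, green, blue); there is no depth.
- ctrl.camera_params(name): a dict with "camera_matrix" (3x3 intrinsics, pixels), "view" (4x4, takes a point from world to camera coordinates); the wrist camera has in their place "T_tool_cam" (4x4, takes a point from camera to tool coordinates, whose origin is the TCP and whose axes are the flange's). Camera axes: x right, y down, z forward; pixel columns grow to the right and rows downward; lengths in m; the calibration is good to about 2 mm. A picture is of the moment at which its call begins: read the wrist's pose just before it. camera_params takes no time and is no camera call.
- ctrl.sign_off(): hands the job in; it is judged then, once.
Trained networks look in the newest picture that a camera, given by its name, has taken for a name from the list of things; names that differ only in an ending like _2 or _b are one class to them, and where a whole thing is asked for, a point or a joint stands for the part that bears it (a point fixed in the world has none). Each returns a list of dicts, best first, with "confidence" (0 to 1); they miss things now and then, are a little off and sometimes report something else, mostly with a low value. They report only what shows in the picture. A call takes as long as a camera call. They do not tell look-alikes from the thing itself.
- ctrl.boxes_of(name, camera): "extent" ([centre column, centre row, width, height] in pixels, round what is visible of it).
- ctrl.cut_out(name, camera): "pixels" (384x512 bool, what is visible of it) and "extent" ([centre column, centre row, width, height] in pixels, round what is visible of it).
The state is a dict: "clock": time; "qpos": joint angles; "qvel": joint speeds; "tau": joint torques, N m; "eef_pos": TCP position; "eef_rot": TCP orientation; "ft_force": force on the tool from outside, world axes, zero at the start; "torque": the same for the moment, N m; "width": finger opening in m; "gripper_force": force on a finger pad.
Only numpy, scipy, OpenCV 4.12 (cv2) and the standard library are available. Lean on these libraries where they do the work, as an engineer would, in place of code of your own. Each camera call takes 0.05 s, during which the arm holds its last target. There are 200 camera calls.

## Task

Grade the two brass bushings in the parts tray by bore, one at a time: slide each down the slanted stepped gauge, square on it, until it will go no further under a light push, never forcing it; count the grooves on the step just below its lower edge, then take it off and set it down standing in the blue bin whose tag has as many dots. Put the first one in its bin before you gauge the second, and leave the other parts in the tray undisturbed.

Things in the scene. Friction and masses are not known exactly. Their poses are not given: they have to be found in the camera images.
- bushing_a_center (a point): One of the two brass bushings to grade: an open tube, 44 outside diameter, 26 high, 0.12 kg. Both look alike outside; the bore (24, 28 or 32) is unknown and is what the gauge tells. At the start it stands on the parts tray's floor, 2 above the desk (tray walls 20 high). This point is its centre, 13 above its lower face; z is the bore axis.
- bushing_b_center (a point): One of the two brass bushings to grade: an open tube, 44 outside diameter, 26 high, 0.12 kg. Both look alike outside; the bore (24, 28 or 32) is unknown and is what the gauge tells. At the start it stands on the parts tray's floor, 2 above the desk (tray walls 20 high). This point is its centre, 13 above its lower face; z is the bore axis.
- mandrel: Bright metal stepped taper of the bore gauge; it rises from the slanted boss of a fixed grey foot (112 by 84) and leans 25 degrees, at zero yaw towards the robot. Origin: on its axis at the boss face, about 57 above the desk; z runs up the axis to the nose tip at 112 (160 above the desk). Flange of diameter 48 up to z = 5, then the steps up to 78, a plain land of diameter 22 up to 92 and a tapered nose of 9 at the tip.
- stop_1 (a point): On the mandrel's axis, z = 75 from its origin: where the lower edge of a size 1 bushing (bore 24) comes to rest, on a cone 4 long that runs from diameter 22 (above) to 26 (below). The land just below the cone has diameter 26 and one groove. A bushing of larger bore passes this cone only if centred within about 1.
- stop_2 (a point): On the mandrel's axis, z = 57 from its origin: where the lower edge of a size 2 bushing (bore 28) comes to rest, on a cone 4 long that runs from diameter 26 (above) to 30 (below). The land just below the cone has diameter 30 and two grooves. A bushing of larger bore passes this cone only if centred within about 1.
- stop_3 (a point): On the mandrel's axis, z = 39 from its origin: where the lower edge of a size 3 bushing (bore 32) comes to rest, on a cone 4 long that runs from diameter 30 (above) to 34 (below). The land just below the cone has diameter 34 and three grooves.
- bin_1: A fixed small blue bin, 147 along its own x by 107 along y, rim 52 high; inside 116 by 76 with upright walls, floor 3 above the desk. One raised black dot on the white tag at its +x end (reaching 20 past the rim): it takes bushings of size 1. Origin: centre of its underside. The three bins stand in a row, in an order that changes.
- bin_2: A fixed small blue bin, 147 along its own x by 107 along y, rim 52 high; inside 116 by 76 with upright walls, floor 3 above the desk. Two raised black dots on the white tag at its +x end (reaching 20 past the rim): it takes bushings of size 2. Origin: centre of its underside. The three bins stand in a row, in an order that changes.
- bin_3: A fixed small blue bin, 147 along its own x by 107 along y, rim 52 high; inside 116 by 76 with upright walls, floor 3 above the desk. Three raised black dots on the white tag at its +x end (reaching 20 past the rim): it takes bushings of size 3. Origin: centre of its underside. The three bins stand in a row, in an order that changes.
- flange_center (a point): A steel part that shares the parts tray with the bushings and is to stay where it stands: a flange of diameter 58 with a hub, 30 high. This point is its centre.
- pin_center (a point): A steel part that shares the parts tray with the bushings and is to stay where it stands: an upright stepped pin of diameter 21, 73 high. This point is its centre.
- knob_center (a point): A steel part that shares the parts tray with the bushings and is to stay where it stands: a round knob of diameter 36, 22 high. This point is its centre.
Mind the look-alikes: they are no part of the job. Leave any purple look-alike of the part that bears bushing_a_center alone.

How it is judged:
On the way, in this order (a step that is already met when the one before it is completed fails the run):
1. one bushing is slid down the gauge to its true stop and pressed home lightly (over 2 N), square and centred on the mandrel (((x of bushing_a_center in the frame of mandrel between -0.0025 and 0.0025 m and y of bushing_a_center in the frame of mandrel between -0.0025 and 0.0025 m and z of bushing_a_center in the frame of mandrel between 0.0665 and 0.0735 m and angle between the z axis of bushing_a_center and the z axis of mandrel, either way round below 0.08 rad and contact force between bushing_a and mandrel above 2 N) or (x of bushing_b_center in the frame of mandrel between -0.0025 and 0.0025 m and y of bushing_b_center in the frame of mandrel between -0.0025 and 0.0025 m and z of bushing_b_center in the frame of mandrel between 0.0485 and 0.0555 m and angle between the z axis of bushing_b_center and the z axis of mandrel, either way round below 0.08 rad and contact force between bushing_b and mandrel above 2 N))), for 0.2 s.
2. with the first bushing standing in its own bin, the other is slid down to its true stop and pressed home in the same way ((((x of bushing_a_center in the frame of bin_2 between -0.045 and 0.045 m and y of bushing_a_center in the frame of bin_2 between -0.03 and 0.03 m and z of bushing_a_center in the frame of bin_2 between 0.008 and 0.024 m and angle between bushing_a_center's own z axis and vertical below 0.15 rad and linear speed of bushing_a below 0.02 m/s) and (x of bushing_b_center in the frame of mandrel between -0.0025 and 0.0025 m and y of bushing_b_center in the frame of mandrel between -0.0025 and 0.0025 m and z of bushing_b_center in the frame of mandrel between 0.0485 and 0.0555 m and angle between the z axis of bushing_b_center and the z axis of mandrel, either way round below 0.08 rad and contact force between bushing_b and mandrel above 2 N)) or ((x of bushing_b_center in the frame of bin_3 between -0.045 and 0.045 m and y of bushing_b_center in the frame of bin_3 between -0.03 and 0.03 m and z of bushing_b_center in the frame of bin_3 between 0.008 and 0.024 m and angle between bushing_b_center's own z axis and vertical below 0.15 rad and linear speed of bushing_b below 0.02 m/s) and (x of bushing_a_center in the frame of mandrel between -0.0025 and 0.0025 m and y of bushing_a_center in the frame of mandrel between -0.0025 and 0.0025 m and z of bushing_a_center in the frame of mandrel between 0.0665 and 0.0735 m and angle between the z axis of bushing_a_center and the z axis of mandrel, either way round below 0.08 rad and contact force between bushing_a and mandrel above 2 N)))), for 0.2 s.
At the end, for the whole second after the job is handed in: Each bushing stands (tilt under 0.15 rad) at rest on the floor of the bin whose tag has as many dots as there are grooves on the step at which it stopped (x of bushing_a_center in the frame of bin_2 between -0.045 and 0.045 m and y of bushing_a_center in the frame of bin_2 between -0.03 and 0.03 m and z of bushing_a_center in the frame of bin_2 between 0.008 and 0.024 m and angle between each of bushing_a_center, bushing_b_center's own z axis and vertical below 0.15 rad and linear speed of each of bushing_a, bushing_b below 0.02 m/s and x of bushing_b_center in the frame of bin_3 between -0.045 and 0.045 m and y of bushing_b_center in the frame of bin_3 between -0.03 and 0.03 m and z of bushing_b_center in the frame of bin_3 between 0.008 and 0.024 m); the robot touches nothing.
It fails at once if a bushing is forced onto the gauge (more than 40 N between them) (contact force between any of bushing_a, bushing_b and mandrel above 40 N).
It fails at once if another part of the tray is shifted by more than 30 mm (distance of any of flange_center, pin_center, knob_center from where it was at the start of the episode above 0.03 m).
It also fails if it takes over 72 s, if anything falls off the work surface, if the arm or the gripper's body presses on something with over 40 N, if the wrist force passes 120 N, or if a joint passes its speed limit or range.

## Working session

There is one attempt and no reset: what is moved stays moved. The work goes in short steps, Python scripts to look and compute and a shell command to move; the robot and the scene stay as the last step left them, time stands still between calls to the robot, and variables do not carry over. Pictures are saved under pics/ and viewed, at most 10 in all, crops included, and the job is handed in when it is done.

```bash
mkdir -p pics; ls; python3 - <<'E'
from rig import ctrl
import cv2,numpy as np
s=ctrl.sense();print({k:np.round(v,3).tolist() for k,v in s.items()})
ims=[]
for c in("top","side"):
    im=ctrl.get_image(c);cv2.imwrite(f"pics/{c}0.png",cv2.resize(im[:,:,::-1],(768,576),interpolation=cv2.INTER_CUBIC))
    p=ctrl.camera_params(c);print(c,np.round(p["camera_matrix"],1).tolist(),np.round(p["view"],3).tolist())
    for n in("bushing_a_center","mandrel","bin_1","flange_center","pin_center","knob_center"):
        print(n,[(round(d["confidence"],2),np.round(d["extent"]).tolist()) for d in ctrl.boxes_of(n,c)])
print(np.round(ctrl.camera_params("wrist")["T_tool_cam"],3).tolist())
E
```

```text
pics
{'clock': 0.0, 'qpos': [1.31, 0.333, -0.065, 1.461, 0.022, 1.35, -0.089], 'qvel': [0.001, 0.0, -0.001, 0.001, -0.001, 0.002, 0.001], 'tau': [-0.0, -62.326, 0.025, -38.99, -0.061, 0.04, 0.0], 'eef_pos': [0.147, -0.607, 0.222], 'eef_rot': [-3.14, 0.0, 0.238], 'ft_force': [0.348, -0.41, 0.405], 'torque': [-0.039, 0.052, 0.049], 'gripper_force': 0.0, 'width': 0.087}
top [[414.4, 0.0, 250.2], [0.0, 414.4, 186.9], [0.0, 0.0, 1.0]] [[-0.028, -1.0, -0.004, 0.257], [-0.985, 0.028, -0.168, 0.502], [0.168, -0.001, -0.986, 1.035], [0.0, 0.0, 0.0, 1.0]]
bushing_a_center [(0.67, [272.0, 201.0, 18.0, 16.0]), (0.56, [320.0, 244.0, 20.0, 15.0]), (0.54, [201.0, 198.0, 17.0, 20.0])]
mandrel [(0.73, [293.0, 154.0, 21.0, 15.0]), (0.38, [354.0, 119.0, 67.0, 45.0])]
bin_1 [(0.83, [356.0, 162.0, 65.0, 38.0]), (0.79, [361.0, 207.0, 65.0, 42.0]), (0.71, [355.0, 119.0, 65.0, 43.0])]
flange_center [(0.57, [154.0, 185.0, 21.0, 21.0])]
pin_center []
knob_center [(0.61, [149.0, 229.0, 17.0, 16.0])]
side [[440.2, 0.0, 258.2], [0.0, 440.2, 189.9], [0.0, 0.0, 1.0]] [[-0.943, -0.332, -0.015, 0.585], [-0.209, 0.626, -0.752, 0.017], [0.259, -0.706, -0.659, 1.128], [0.0, 0.0, 0.0, 1.0]]
bushing_a_center [(0.69, [258.0, 253.0, 23.0, 21.0]), (0.53, [345.0, 179.0, 19.0, 20.0]), (0.41, [244.0, 132.0, 46.0, 44.0])]
mandrel [(0.67, [255.0, 154.0, 27.0, 37.0])]
bin_1 [(0.95, [285.0, 140.0, 44.0, 37.0]), (0.93, [248.0, 132.0, 49.0, 39.0]), (0.72, [320.0, 146.0, 39.0, 46.0]), (0.37, [256.0, 152.0, 27.0, 39.0])]
flange_center [(0.62, [217.0, 295.0, 28.0, 25.0])]
pin_center [(0.66, [251.0, 285.0, 8.0, 30.0])]
knob_center [(0.73, [274.0, 314.0, 22.0, 21.0])]
[[-0.001, -0.967, -0.256, 0.07], [1.0, -0.0, -0.001, 0.0], [0.001, -0.256, 0.967, -0.162], [0.0, 0.0, 0.0, 1.0]]
```

View pics/top0.png

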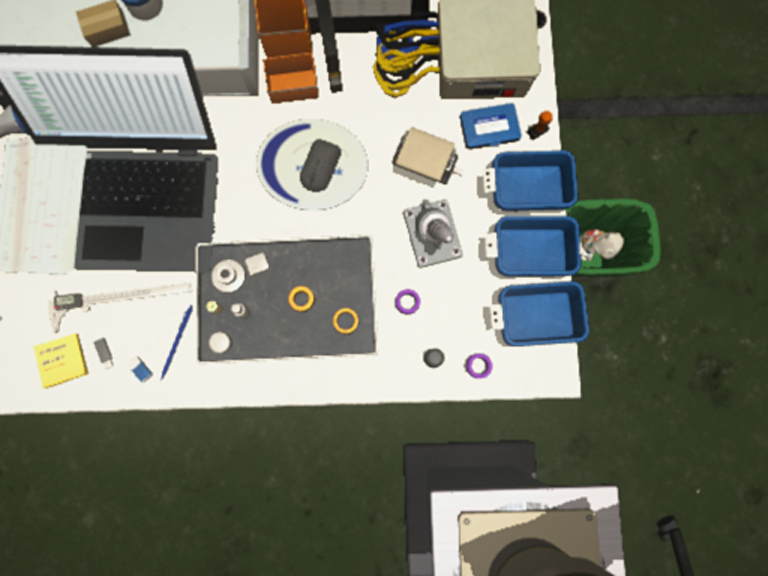

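View pics/side0.png

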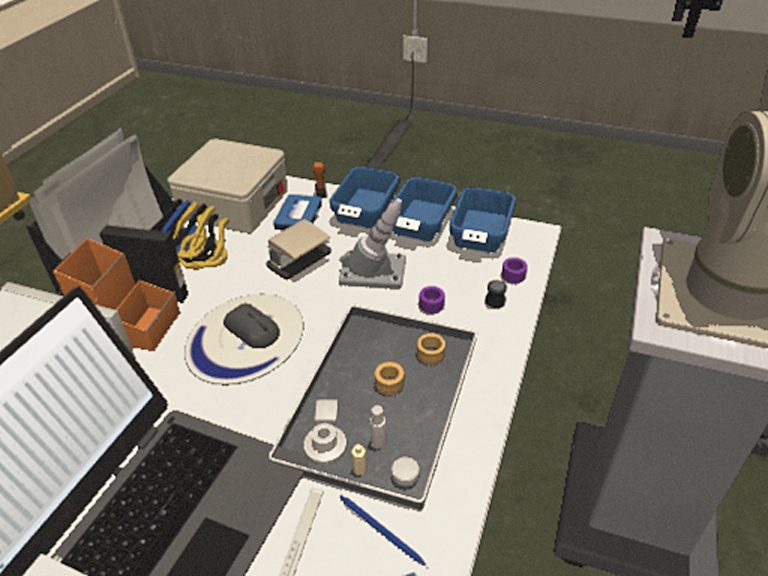

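Top view: brass rings at (201,199) and (230,214) in native pixels. The look-alikes are purple rings at (271,201) and (319,244); the knob at (146,229) and the flange hub at (153,183) are steel. I choose the brass pair in the tray. The gauge is at about (290,155), and the bins are on the right with tags on their left end.

```bash
cat > h.py <<'E'
from rig import ctrl
import cv2,numpy as np
from scipy.spatial.transform import Rotation as R
def cam(n):
    p=ctrl.camera_params(n);K=np.array(p["camera_matrix"])
    if n=="wrist":
        s=ctrl.sense();T=np.eye(4);T[:3,:3]=R.from_euler("xyz",s["eef_rot"]).as_matrix();T[:3,3]=s["eef_pos"]
        return K,np.linalg.inv(T@np.array(p["T_tool_cam"]))
    return K,np.array(p["view"])
def onz(KV,uv,z):
    K,V=KV;r=V[:3,:3].T@np.linalg.solve(K,[uv[0],uv[1],1]);c=-V[:3,:3].T@V[:3,3]
    return c+r*(z-c[2])/r[2]
def proj(KV,P):
    K,V=KV;q=(np.atleast_2d(P)@V[:3,:3].T+V[:3,3])@K.T;return q[:,:2]/q[:,2:]
def tri(obs): # [(KV,uv)..]
    A=[];b=[]
    for (K,V),uv in obs:
        r=V[:3,:3].T@np.linalg.solve(K,[*uv,1]);r/=np.linalg.norm(r);c=-V[:3,:3].T@V[:3,3]
        M=np.eye(3)-np.outer(r,r);A.append(M);b.append(M@c)
    return np.linalg.lstsq(np.vstack(A),np.hstack(b),rcond=None)[0]
def tool(): 
    s=ctrl.sense();return np.array(s["eef_pos"]),R.from_euler("xyz",s["eef_rot"]).as_matrix()
def totool(P):
    p,M=tool();return M.T@(np.asarray(P)-p)
E
python3 - <<'E'
from h import *
t=cam("top");im=ctrl.get_image("top");sd=ctrl.get_image("side")
hsv=cv2.cvtColor(im,cv2.COLOR_RGB2HSV)
m=cv2.inRange(hsv,(10,120,80),(28,255,255))
n,l,st,c=cv2.connectedComponentsWithStats(m)
for i in range(1,n):
    if st[i,4]>30 and 130<c[i][0]<252 and 155<c[i][1]<245: print("brass",st[i],np.round(onz(t,(st[i,0]+st[i,2]/2-.5,st[i,1]+st[i,3]/2-.5),.02),4))
for b in ctrl.boxes_of("bin_1","top"): print("bin",b["extent"],np.round(onz(t,b["extent"][:2],.052),3))
tip_t=None
# tray corners, pin,knob,flange
for nm,px in dict(pin=(158,205),knob=(146,228),flange=(152,184),brasspin=(141,204),tl=(131,163),br=(250,235),tr=(247,159),bl=(132,240)).items(): print(nm,np.round(onz(t,px,.02),3))
a=cv2.resize(sd[95:180,205:355,::-1],None,fx=5,fy=5,interpolation=cv2.INTER_CUBIC)
b=cv2.resize(im[85:245,255:400,::-1],None,fx=2.6,fy=2.6,interpolation=cv2.INTER_CUBIC)
cv2.imwrite("pics/tags.png",a[:425,:]);
E
```

```text
brass [192 191  17  17 164] [0.484  0.3765 0.02  ]
brass [222 205  17  18 135] [0.4433 0.2979 0.02  ]
bin [354.9, 120.8, 66.1, 42.7] [ 0.677 -0.039  0.052]
bin [360.7, 207.5, 64.2, 46.4] [ 0.446 -0.038  0.052]
bin [356.8, 164.1, 63.4, 34.6] [ 0.559 -0.036  0.052]
pin [0.471 0.487 0.02 ]
knob [0.412 0.518 0.02 ]
flange [0.528 0.504 0.02 ]
brasspin [0.475 0.532 0.02 ]
tl [0.587 0.561 0.02 ]
br [0.386 0.247 0.02 ]
tr [0.589 0.249 0.02 ]
bl [0.381 0.554 0.02 ]
```

View pics/tags.png

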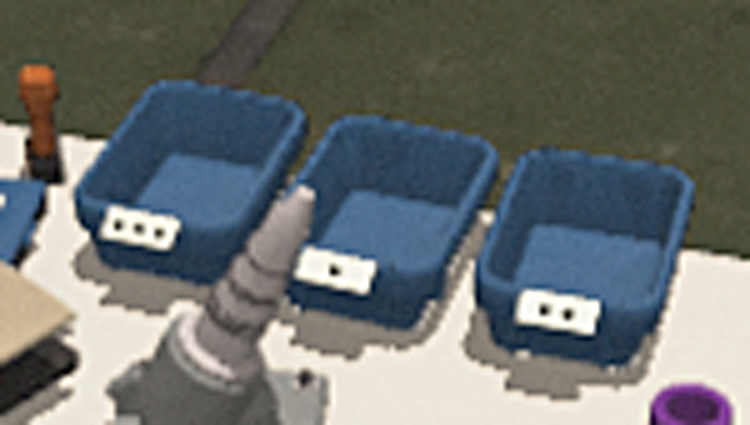

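The tags read: far bin (x≈0.68) three dots, middle (0.56) one, near (0.45) two. I'm moving to the gauge and bushings at a safe height.

```bash
python3 -m pendant '{"travel":[[0.343,-0.13,0],[0.343,-0.13,0],[0.343,-0.13,0],[0.343,-0.13,0],[0.343,-0.13,0],[0.343,-0.13,0],[0.343,-0.13,0],[0.343,-0.13,0]],"yaw":[0,0,0,0,0,0,0,0],"claw":[0,0,0,0,0,0,0,0]}' 5
python3 -c "
from h import *
print(totool([.50,.10,.28]))"
```

```text
clock: 1.52
eef_pos: [0.4238, -0.4179, 0.2229]
eef_rot: [3.141, -0.0, 0.238]
ft_force: [1.1, -0.9, 0.6]
width: 0.0869
gripper_force: 0.0
[ 0.19600773 -0.4853197  -0.05738438]
```

```bash
python3 -m pendant '{"travel":[[0.2,-0.48,-0.06],[0.2,-0.48,-0.06],[0.2,-0.48,-0.06],[0.2,-0.48,-0.06],[0.2,-0.48,-0.06],[0.2,-0.48,-0.06],[0.2,-0.48,-0.06],[0.2,-0.48,-0.06]],"yaw":[0,0,0,0,0,0,0,0],"claw":[0,0,0,0,0,0,0,0]}'
python3 -m pendant '{"travel":[[0.05,-0.2,0],[0.05,-0.2,0],[0.05,-0.2,0],[0.05,-0.2,0],[0.05,-0.2,0],[0.05,-0.2,0],[0.05,-0.2,0],[0.05,-0.2,0]],"yaw":[0,0,0,0,0,0,0,0],"claw":[0,0,0,0,0,0,0,0]}'
python3 - <<'E'
from h import *
print(tool()[0]);w=cam("wrist");im=ctrl.get_image("wrist")
for P in ([.44,.3,.02],[.484,.3765,.02],[.6,.15,.06]): print(proj(w,P))
cv2.imwrite("pics/w1.png",im[:,:,::-1])
E
```

```text
clock: 2.18
eef_pos: [0.474, -0.0901, 0.2613]
eef_rot: [3.141, -0.0, 0.238]
ft_force: [1.5, 0.1, -0.4]
width: 0.0869
gripper_force: 0.0
clock: 2.85
eef_pos: [0.4756, 0.1135, 0.2607]
eef_rot: [3.141, 0.0, 0.238]
ft_force: [-0.4, -1.2, -0.9]
width: 0.087
gripper_force: 0.0
[0.47563939 0.11350521 0.2606819 ]
[[106.84260156 159.22434953]]
[[ 48.89351557 110.11420667]]
[[249.16486738  51.93939211]]
```

View pics/w1.png

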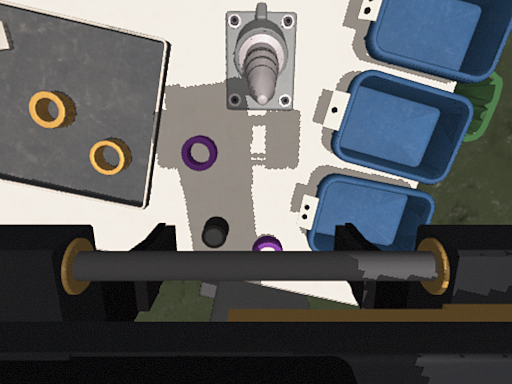

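Wrist view: gauge with its nose tip at about (263,100) and foot nearly square to the tool; the brass bushings are at (48,110) and (108,157), matching the estimates. Purple look-alikes are at (199,153) and (267,245). I'll measure the gauge from here and once more from nearby.

```bash
cat > snap.py <<'E'
from h import *
import sys,pickle
k=sys.argv[1];KV=cam("wrist");im=ctrl.get_image("wrist");r=ctrl.cut_out("mandrel","wrist")
print(k,tool()[0],[(round(d["confidence"],2),np.round(d["extent"]).tolist(),int(d["pixels"].sum())) for d in r])
pickle.dump((KV,im,[d["pixels"] for d in r]),open(f"s{k}.pkl","wb"))
E
python3 snap.py 0
python3 -m pendant '{"travel":[[0.07,-0.05,0],[0.07,-0.05,0],[0.07,-0.05,0],[0.07,-0.05,0],[0.07,-0.05,0]],"yaw":[0,0,0,0,0],"claw":[0,0,0,0,0]}'
python3 snap.py 1
python3 - <<'E'
import pickle,cv2,numpy as np
out=[]
for k in "01":
    KV,im,ms=pickle.load(open(f"s{k}.pkl","rb"));v=im.copy()
    c,_=cv2.findContours(ms[0].astype(np.uint8),0,1);cv2.drawContours(v,c,-1,(255,0,0),1)
    ys,xs=np.nonzero(ms[0]);x0=max(0,min(512-200,int(xs.mean())-100));y0=max(0,min(384-200,int(ys.mean())-100))
    out.append(cv2.resize(v[y0:y0+200,x0:x0+200],(400,400),interpolation=cv2.INTER_CUBIC));print(x0,y0)
cv2.imwrite("pics/m.png",np.hstack(out)[:,:,::-1])
E
```

```text
0 [0.47583544 0.11252236 0.26065603] [(0.79, [262.0, 69.0, 44.0, 74.0], 2270)]
clock: 3.42
eef_pos: [0.5319, 0.1782, 0.2603]
eef_rot: [-3.142, 0.001, 0.237]
ft_force: [-0.3, -0.4, 0.7]
width: 0.0869
gripper_force: 0.0
1 [0.53174928 0.17760111 0.26111728] [(0.9, [307.0, 144.0, 43.0, 87.0], 2632)]
159 0
208 40
```

View pics/m.png

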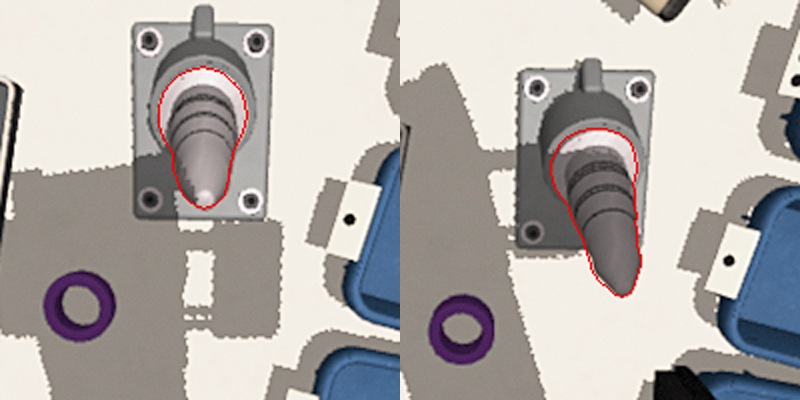

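```bash
cat > fit.py <<'E'
from h import *
import sys,pickle
from scipy.optimize import minimize
prof=[(0,24),(5,24),(5,17),(37,17),(41,15),(55,15),(59,13),(73,13),(77,11),(92,11),(112,4.5)]
S=8
def frame(p):
    x,y,z,yaw=p[:4];return np.array([x,y,z]),(R.from_euler("z",yaw)*R.from_euler("y",-np.radians(25))).as_matrix()
def render(KV,p):
    o,M=frame(p);a=np.linspace(0,2*np.pi,48,endpoint=False);m=np.zeros((384*2,512*2),np.uint8)
    rings=[]
    for z,r in prof: rings.append(proj(KV,o+np.c_[r*np.cos(a),r*np.sin(a),0*a+z]/1000@M.T))
    for A,B in zip(rings,rings[1:]):
        h=cv2.convexHull(np.vstack([A,B]).astype(np.float32))
        cv2.fillConvexPoly(m,np.round((h*2+.5)*2**6).astype(np.int32),1,shift=6)
    return m
if __name__=="__main__":
    D=[pickle.load(open(f"s{k}.pkl","rb")) for k in sys.argv[1:]]
    T=[cv2.resize(d[2][0].astype(np.uint8),(1024,768),interpolation=cv2.INTER_NEAREST) for d in D]
    def cost(q):
        c=0
        for i,(d,t) in enumerate(zip(D,T)):
            m=render(d[0],q);c+=1-(m&t).sum()/(m|t).sum()
        return c
    best=None
    t=onz(D[0][0],(262,98),.158)
    for yaw in(0.1,.25,.4):
        x0=np.array([t[0]+.047*np.cos(yaw),t[1]+.047*np.sin(yaw),.057,yaw])
        r=minimize(cost,x0,method="Nelder-Mead",options=dict(initial_simplex=np.vstack([x0]+[x0+np.eye(4)[i]*[.01,.01,.004,.1][i] for i in range(4)]),xatol=1e-5,fatol=1e-5,maxiter=400))
        print(np.round(r.x,4),r.fun)
        if best is None or r.fun<best.fun:best=r
    for i in range(len(D)):
        print("single",i,[round(1-(render(D[i][0],best.x)&T[i]).sum()/(render(D[i][0],best.x)|T[i]).sum(),3)])
    np.save("mandrel.npy",best.x);o,M=frame(best.x);print("tip",o+.112*M[:,2],"axis",M[:,2])
E
python3 fit.py 0 1;python3 fit.py 0;python3 fit.py 1; python3 fit.py 0 1 >/dev/null
```

```text
[0.5987 0.137  0.0519 0.2157] 0.07783022556096453
[0.5985 0.1371 0.0543 0.2241] 0.07216185356979898
[0.5985 0.1372 0.0545 0.2274] 0.07194468664804998
single 0 [np.float64(0.037)]
single 1 [np.float64(0.035)]
tip [0.55234016 0.126551   0.15602305] axis [-0.41174195 -0.09526153  0.90630779]
[0.5984 0.1373 0.055  0.2287] 0.03861291351983831
[0.5992 0.1374 0.0488 0.2307] 0.02538126361655768
[0.5993 0.1373 0.0492 0.2205] 0.02474114441416897
single 0 [np.float64(0.025)]
tip [0.55308486 0.12694404 0.15069231] axis [-0.41238388 -0.0924431   0.90630779]
[0.6568 0.1961 0.057  0.1   ] 1.0
[0.6556 0.203  0.057  0.25  ] 1.0
[0.6534 0.2097 0.057  0.4   ] 1.0
single 0 [np.float64(1.0)]
tip [0.60974385 0.19138444 0.15850647] axis [-0.42050693 -0.04219143  0.90630779]
```

```bash
cat > brass.py <<'E'
from h import *
import pickle
def find(KV,im):
    hsv=cv2.cvtColor(im,cv2.COLOR_RGB2HSV);m=cv2.inRange(hsv,(10,110,60),(28,255,255))
    cs,_=cv2.findContours(m,0,1)
    for c in cs:
        if cv2.contourArea(c)<200: continue
        # fit: outer hull of brass tube standing in tray, by silhouette
        from scipy.optimize import minimize
        t=np.zeros(m.shape,np.uint8);cv2.drawContours(t,[cv2.convexHull(c)],-1,1,-1);a=np.linspace(0,2*np.pi,48)
        def cost(q):
            P=np.vstack([np.c_[q[0]+.022*np.cos(a),q[1]+.022*np.sin(a),0*a+z] for z in(.002,.028)])
            h=cv2.convexHull(proj(KV,P).astype(np.float32));r=np.zeros(m.shape,np.uint8);cv2.fillConvexPoly(r,np.round(h*64).astype(np.int32),1,shift=6)
            return 1-(r&t).sum()/max(1,(r|t).sum())
        x0=onz(KV,c[:,0].mean(0),.015)[:2]
        r=minimize(cost,x0,method="Nelder-Mead",options=dict(initial_simplex=[x0,x0+[.006,0],x0+[0,.006]],xatol=1e-5))
        print("brass",np.round(r.x,4),round(r.fun,3),"tool",np.round(totool([*r.x,.0]),4))
if __name__=="__main__":
    KV,im,_=pickle.load(open("s0.pkl","rb"));find(KV,im)
    print(np.round(ctrl.sense()["qpos"],2))
E
python3 brass.py
```

```text
brass [ 0.3444 -0.2739] 0.856 tool [-0.2878  0.3949  0.2615]
brass [ 0.3927 -0.1672] 0.395 tool [-0.2159  0.3024  0.2614]
brass [0.2766 0.3251] 0.396 tool [-0.2137 -0.2034  0.2608]
brass [0.4438 0.2969] 0.075 tool [-0.0577 -0.1369  0.2609]
brass [0.4853 0.3753] 0.076 tool [ 0.0009 -0.2034  0.2609]
[ 0.25  0.25 -0.77  1.54  0.18  1.42 -1.87]
```

```bash
python3 -m pendant '{"travel":[[-0.058,-0.137,0.1],[-0.058,-0.137,0.1],[-0.058,-0.137,0.13],[-0.058,-0.137,0.13],[-0.058,-0.137,0.13],[-0.058,-0.137,0.13],[-0.058,-0.137,0.13],[-0.058,-0.137,0.13]],"yaw":[-46,-46,-46,-46,-46,-46,-46,-46],"claw":[0.1,0.1,0.1,0.1,0.1,0.1,0.1,0.1]}' 5
python3 - <<'E'
from h import *
from brass import find
w=cam("wrist");im=ctrl.get_image("wrist");find(w,im);print(totool([.4438,.297,.01]),totool([.4438,.297,.01]),ctrl.sense()["qpos"])
cv2.imwrite("pics/w2.png",im[:,:,::-1])
E
```

```text
clock: 4.18
eef_pos: [0.4432, 0.2974, 0.1309]
eef_rot: [3.14, 0.001, 1.042]
ft_force: [0.4, -0.4, -0.6]
width: 0.0786
gripper_force: 0.0
brass [0.5731 0.0741] 0.826 tool [-0.1265  0.2248  0.1316]
brass [0.5401 0.1538] 0.454 tool [-0.0746  0.1558  0.1315]
brass [0.271  0.3114] 0.453 tool [-0.0755 -0.156   0.1309]
brass [0.4439 0.2971] 0.07 tool [-1.000e-04  2.000e-04  1.312e-01]
brass [0.4848 0.3748] 0.048 tool [ 0.0876 -0.0041  0.1312]
[-0.00019805  0.00012183  0.12117431] [-0.00019805  0.00012183  0.12117431] [ 0.12985105  0.34682087 -0.94399285  1.77835497  0.30531895  1.17130725
 -1.43956979]
```

View pics/w2.png

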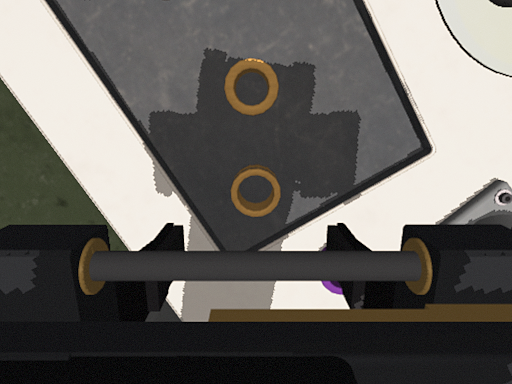

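Close check: the chosen brass bushing is directly under the tool at (255,190), and the fingers have room to the tray walls. I'm grasping it lightly.

```bash
python3 -m pendant '{"travel":[[0,0,0.04],[0,0,0.08],[0,0,0.11],[0,0,0.121],[0,0,0.121],[0,0,0.121]],"yaw":[0,0,0,0,0,0],"claw":[0.1,0.1,0.1,0.1,0.1,0.3]}' 5
python3 -m pendant '{"travel":[[0,0,0],[0,0,0],[0,0,0],[0,0,0],[0,0,0],[0,0,0],[0,0,-0.02],[0,0,-0.04]],"yaw":[0,0,0,0,0,0,0,0],"claw":[0.55,0.7,0.8,0.8,0.8,0.8,0.8,0.8]}' 5
```

```text
clock: 4.73
eef_pos: [0.4439, 0.2987, 0.011]
eef_rot: [3.141, -0.001, 1.039]
ft_force: [-0.2, 1.0, 0.6]
width: 0.0757
gripper_force: 0.0
clock: 5.4
eef_pos: [0.4422, 0.298, 0.0493]
eef_rot: [-3.14, 0.002, 1.041]
ft_force: [-0.1, 0.7, -0.7]
width: 0.0448
gripper_force: 5.0
```

```bash
python3 -m pendant '{"travel":[[0,0,-0.04],[0,0,-0.08],[0,0,-0.12],[0,0,-0.16],[0,0,-0.17],[0,0,-0.17],[0,0,-0.17],[0,0,-0.17]],"yaw":[0,7,14,21,28,35,42,46.8],"claw":[0.8,0.8,0.8,0.8,0.8,0.8,0.8,0.8]}' 5
cat > tgt.py <<'E'
from h import *
import sys
from fit import frame
# mandrel estimate; arg s = bushing lower-edge z on the mandrel (m); TCP sits `g` above the lower face
P=np.array([float(v) for v in open("mand.txt").read().split()])
o,M=frame(P);s=float(sys.argv[1]);g=.0085 if len(sys.argv)<3 else float(sys.argv[2])
c=o+(s+.013)*M[:,2]+[0,0,g-.013]
print("tool shift",np.round(totool(c)*1000,1),"mm; yaw turn",round(np.degrees(ctrl.sense()["eef_rot"][2]-P[3]),1),"axis step/10mm down",np.round(tool()[1].T@M[:,2]*-10,2))
E
echo ".5986 .1372 .0570 .225">mand.txt; python3 tgt.py .125
```

```text
clock: 6.07
eef_pos: [0.4431, 0.2985, 0.2199]
eef_rot: [3.141, -0.0, 0.217]
ft_force: [0.7, 0.3, -1.2]
width: 0.0442
gripper_force: 5.0
tool shift [ 58.7 191.5  42.4] mm; yaw turn -0.4 axis step/10mm down [ 4.22 -0.04  9.06]
```

```bash
python3 -m pendant '{"travel":[[0,0.192,0],[0,0.192,0],[0,0.192,0],[0,0.192,0],[0,0.192,0],[0,0.192,0],[0,0.192,0],[0,0.192,0]],"yaw":[-0.4,-0.4,-0.4,-0.4,-0.4,-0.4,-0.4,-0.4],"claw":[0.8,0.8,0.8,0.8,0.8,0.8,0.8,0.8]}' 4
python3 snap.py 2; sed -i 's/(262,98)/(256,150)/' fit.py; python3 fit.py 2;python3 - <<'E'
import pickle,numpy as np;from fit import *
D=[pickle.load(open(f"s{k}.pkl","rb")) for k in "012"];T=[cv2.resize(d[2][0].astype(np.uint8),(1024,768),interpolation=0) for d in D]
for ks in((0,),(1,),(2,),(0,1,2)):
    f=lambda q:sum(1-(lambda m:(m&T[k]).sum()/(m|T[k]).sum())(render(D[k][0],[q[0],q[1],.057,q[2]])) for k in ks)
    x0=np.array([.5985,.137,.225]);r=minimize(f,x0,method="Nelder-Mead",options=dict(initial_simplex=np.vstack([x0,x0+[.006,0,0],x0+[0,.006,0],x0+[0,0,.1]]),xatol=1e-5));print(ks,np.round(r.x,4),round(r.fun,3))
E
python3 tgt.py .125
```

```text
clock: 6.73
eef_pos: [0.4855, 0.1121, 0.2197]
eef_rot: [-3.141, 0.0, 0.231]
ft_force: [-0.2, 0.4, -0.9]
width: 0.0447
gripper_force: 4.0
2 [0.48541914 0.11279499 0.21972194] [(0.57, [259.0, 76.0, 50.0, 86.0], 3014)]
[0.5987 0.1374 0.0553 0.2292] 0.025645187469566677
[0.5988 0.1376 0.0533 0.2332] 0.021525617940743147
[0.5984 0.1374 0.0569 0.2328] 0.03193885760257442
single 0 [np.float64(0.022)]
tip [0.55275115 0.12663136 0.1547609 ] axis [-0.41118272 -0.09764713  0.90630779]
(0,) [0.5983 0.1371 0.2119] 0.047
(1,) [0.5985 0.1376 0.2282] 0.032
(2,) [0.5984 0.1374 0.2315] 0.033
(0, 1, 2) [0.5983 0.1373 0.2222] 0.115
tool shift [57.4  1.9 42.1] mm; yaw turn 0.5 axis step/10mm down [4.23 0.04 9.06]
```

```bash
echo ".5985 .1374 .0570 .228">mand.txt; python3 tgt.py .125
python3 -m pendant '{"travel":[[0.02,0.0015,0],[0.04,0.0015,0.01],[0.057,0.0015,0.03],[0.057,0.0015,0.042],[0.057,0.0015,0.042]],"yaw":[0.3,0.3,0.3,0.3,0.3],"claw":[0.8,0.8,0.8,0.8,0.8]}' 4
python3 tgt.py .125; python3 tgt.py .1;python3 -c "
from h import *
im=ctrl.get_image('side');w=ctrl.get_image('wrist')
a=cv2.resize(im[85:185,200:325,::-1],(500,400),interpolation=2);print(proj(cam('side'),[.5525,.127,.158]))
b=cv2.resize(w[100:300,180:330,::-1],(300,400),interpolation=2)
cv2.imwrite('pics/s1.png',np.hstack([a,b]))"
```

```text
tool shift [57.4  1.9 42.1] mm; yaw turn 0.3 axis step/10mm down [4.23 0.02 9.06]
clock: 7.25
eef_pos: [0.54, 0.1239, 0.1747]
eef_rot: [-3.14, 0.005, 0.228]
ft_force: [-0.2, 0.6, -2.0]
width: 0.0443
gripper_force: 4.0
tool shift [ 1.7  0.1 -2.9] mm; yaw turn -0.0 axis step/10mm down [4.27 0.01 9.04]
tool shift [12.3  0.1 19.7] mm; yaw turn -0.0 axis step/10mm down [4.27 0.01 9.04]
[[266.12154663 133.60720601]]
```

View pics/s1.png

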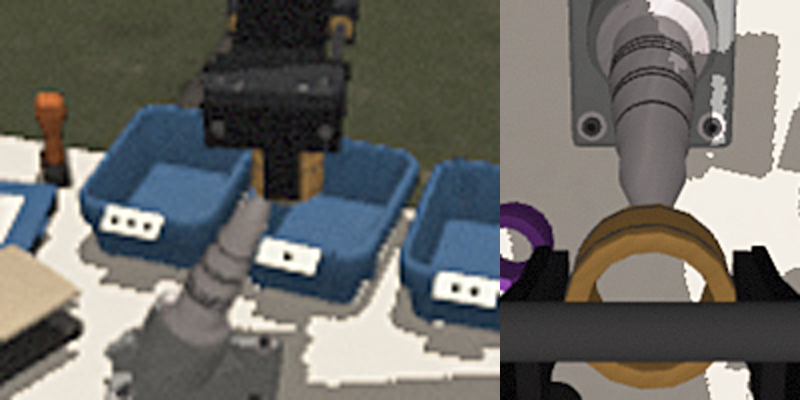

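The bushing is held square over the nose: in the wrist crop the nose column matches the ring centre within about 1 px. I'm sliding down along the axis in small steps and watching the force.

```bash
python3 -m pendant '{"travel":[[0.0025,0.0004,0.0045],[0.0046,0.0004,0.009],[0.0068,0.0004,0.0136],[0.0088,0.0004,0.018],[0.011,0.0004,0.0227],[0.011,0.0004,0.0227],[0.011,0.0004,0.0227]],"yaw":[0,0,0,0,0,0,0],"claw":[0.8,0.8,0.8,0.8,0.8,0.8,0.8]}' 3
python3 tgt.py .1
python3 -m pendant '{"travel":[[0.0021,0,0.0045],[0.0042,0,0.009],[0.0064,0,0.0136],[0.0064,0,0.0136],[0.0064,0,0.0136]],"yaw":[0,0,0,0,0],"claw":[0.8,0.8,0.8,0.8,0.8]}' 3
python3 tgt.py .085; python3 -c "
from h import *
im=ctrl.get_image('side');w=ctrl.get_image('wrist')
a=cv2.resize(im[85:185,200:325,::-1],(500,400),interpolation=2)
b=cv2.resize(w[100:300,180:330,::-1],(300,400),interpolation=2)
cv2.imwrite('pics/s2.png',np.hstack([a,b]))"
```

```text
clock: 7.93
eef_pos: [0.5524, 0.1251, 0.1548]
eef_rot: [-3.141, 0.0, 0.226]
ft_force: [-0.1, 0.8, -1.8]
width: 0.0441
gripper_force: 3.0
tool shift [-0.1 -1.6 -0.1] mm; yaw turn -0.1 axis step/10mm down [ 4.23 -0.01  9.06]
clock: 8.35
eef_pos: [0.5586, 0.1265, 0.141]
eef_rot: [-3.141, 0.001, 0.226]
ft_force: [0.8, 0.7, -0.9]
width: 0.0446
gripper_force: 3.0
tool shift [-0.1 -1.6 -0.3] mm; yaw turn -0.1 axis step/10mm down [ 4.23 -0.01  9.06]
```

View pics/s2.png

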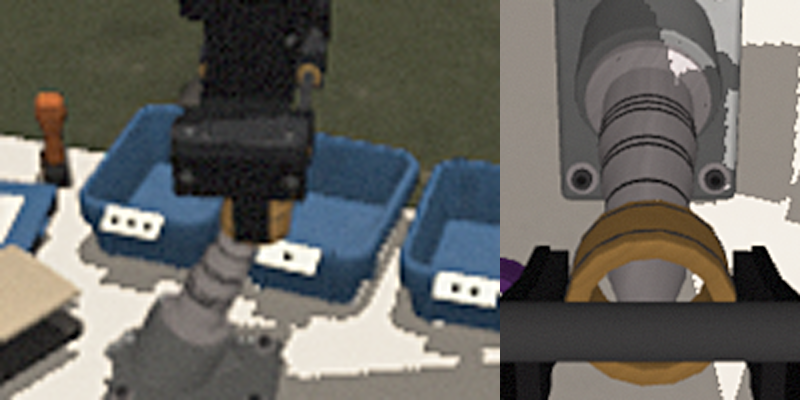

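The bushing is over the nose, ring centre about 0.5–1 mm to the +y side, no load yet. I'll trim y and continue.

```bash
python3 -m pendant '{"travel":[[0.001,-0.001,0.0023],[0.0021,-0.001,0.0045],[0.0032,-0.001,0.0068],[0.0042,-0.001,0.009],[0.0042,-0.001,0.009]],"yaw":[0,0,0,0,0],"claw":[0.8,0.8,0.8,0.8,0.8]}' 3
python3 tgt.py .075
python3 -m pendant '{"travel":[[0.001,0,0.0023],[0.0021,0,0.0045],[0.0032,0,0.0068],[0.0032,0,0.0068]],"yaw":[0,0,0,0],"claw":[0.8,0.8,0.8,0.8]}' 3
python3 tgt.py .0675
```

```text
clock: 8.87
eef_pos: [0.5626, 0.1283, 0.1319]
eef_rot: [-3.142, 0.0, 0.226]
ft_force: [1.5, 1.0, -1.6]
width: 0.0442
gripper_force: 3.0
tool shift [-0.2 -0.7 -0.4] mm; yaw turn -0.1 axis step/10mm down [ 4.23 -0.01  9.06]
clock: 9.2
eef_pos: [0.5657, 0.129, 0.1251]
eef_rot: [-3.142, 0.0, 0.225]
ft_force: [0.7, 0.3, -1.1]
width: 0.0444
gripper_force: 3.0
tool shift [-0.2 -0.8 -0.4] mm; yaw turn -0.1 axis step/10mm down [ 4.23 -0.01  9.06]
```

```bash
python3 -m pendant '{"travel":[[0.001,-0.0007,0.0023],[0.0021,-0.0007,0.0045],[0.0032,-0.0007,0.0068],[0.0032,-0.0007,0.0068]],"yaw":[0,0,0,0],"claw":[0.8,0.8,0.8,0.8]}' 3
python3 tgt.py .06; cat > bz.py <<'E'
from h import *
from fit import frame
from scipy.optimize import minimize
import sys
P=np.array([float(v) for v in open("mand.txt").read().split()]);o,M=frame(P)
KV=cam("wrist");im=ctrl.get_image("wrist")
hsv=cv2.cvtColor(im,cv2.COLOR_RGB2HSV);m=cv2.inRange(hsv,(10,90,40),(30,255,255))
roi=np.zeros(m.shape,np.uint8);roi[150:248,212:306]=1
t=cv2.morphologyEx((m>0).astype(np.uint8)&roi,cv2.MORPH_CLOSE,np.ones((3,3)))
p,Rt=tool();a=np.linspace(0,2*np.pi,60)
def model(q,bore):
    s,ex,ey,tilt=q  # tilt away from mandrel axis about its y, offsets mm
    A=M@R.from_euler("y",tilt).as_matrix();c=o+M@np.array([ex/1000,ey/1000,s+.013])
    def ring(r,z):return c+np.c_[r*np.cos(a),r*np.sin(a),0*a+z]@A.T
    H=lambda X:np.round(cv2.convexHull(proj(KV,X).astype(np.float32))*64).astype(np.int32)
    r=np.zeros(m.shape,np.uint8);cv2.fillConvexPoly(r,H(np.vstack([ring(.022,-.013),ring(.022,.013)])),1,shift=6)
    cv2.fillConvexPoly(r,H(ring(bore/2000,.013)),0,shift=6)
    # inner wall seen through the bore stays brass: only count ring + outer wall rows
    return r&roi
def cost(q,bore,w):
    r=model(q,bore);return 1-((r&t&w).sum())/max(1,((r|t)&w).sum())
for bore in(24,28,32):
    best=None
    for s0 in (.075,.057,.045):
        for t0 in(0,.43):
            x0=np.array([s0,0,0,t0]);r=minimize(cost,x0,args=(bore,roi),method="Nelder-Mead",options=dict(initial_simplex=np.vstack([x0,x0+[.008,0,0,0],x0+[0,3,0,0],x0+[0,0,3,0],x0+[0,0,0,.2]]),maxiter=300,xatol=1e-4,fatol=1e-4))
            if best is None or r.fun<best.fun:best=r
    print(bore,np.round(best.x,4),round(best.fun,3))
cv2.imwrite("last.png",im[:,:,::-1]);np.save("t.npy",t)
E
python3 bz.py
```

```text
clock: 9.53
eef_pos: [0.5687, 0.1305, 0.1183]
eef_rot: [-3.142, 0.0, 0.226]
ft_force: [1.5, -0.1, -0.3]
width: 0.0443
gripper_force: 3.0
tool shift [-0.2 -0.  -0.3] mm; yaw turn -0.1 axis step/10mm down [ 4.23 -0.01  9.06]
24 [ 0.058  -1.0737  0.2049  0.3845] 0.044
28 [ 0.0579 -1.7519  0.202   0.2938] 0.027
32 [ 0.0571 -2.7106  0.175   0.1995] 0.025
```

```bash
python3 -m pendant '{"travel":[[0.0008,0,0.0018],[0.0017,0,0.0036],[0.0025,0,0.0054],[0.0025,0,0.0054]],"yaw":[0,0,0,0],"claw":[0.8,0.8,0.8,0.8]}' 3
python3 bz.py
```

```text
clock: 9.92
eef_pos: [0.5712, 0.1309, 0.1131]
eef_rot: [3.142, 0.0, 0.225]
ft_force: [0.7, -0.1, -1.3]
width: 0.0446
gripper_force: 3.0
24 [ 0.0527 -0.636   0.1036  0.3443] 0.048
28 [ 0.0525 -1.2969  0.0694  0.2613] 0.031
32 [ 0.0528 -1.2332  0.1531  0.1816] 0.024
```

```bash
python3 -m pendant '{"travel":[[0.0008,0,0.0018],[0.0017,0,0.0036],[0.0025,0,0.0054],[0.0025,0,0.0054]],"yaw":[0,0,0,0],"claw":[0.8,0.8,0.8,0.8]}' 3
python3 bz.py
```

```text
clock: 10.3
eef_pos: [0.5735, 0.1316, 0.1076]
eef_rot: [-3.142, 0.0, 0.226]
ft_force: [2.1, -0.8, -1.5]
width: 0.0445
gripper_force: 3.0
24 [0.0481 0.2778 0.0424 0.3396] 0.049
28 [ 0.0483  0.1092 -0.0513  0.2639] 0.032
32 [ 0.0473 -0.9943  0.0427  0.163 ] 0.026
```

```bash
python3 -m pendant '{"travel":[[0.0008,0,0.0018],[0.0017,0,0.0036],[0.0025,0,0.0054],[0.0033,0,0.0072],[0.0033,0,0.0072]],"yaw":[0,0,0,0,0],"claw":[0.8,0.8,0.8,0.8,0.8]}' 3
python3 bz.py
```

```text
clock: 10.77
eef_pos: [0.5768, 0.1321, 0.1005]
eef_rot: [3.141, 0.0, 0.225]
ft_force: [0.4, -1.5, -0.4]
width: 0.0446
gripper_force: 3.0
24 [ 0.0416  1.4164 -0.2764  0.3084] 0.045
28 [ 0.04   -0.2061 -0.1586  0.1939] 0.027
32 [ 0.0419  1.2065 -0.1521  0.1395] 0.024
```

```bash
python3 -m pendant '{"travel":[[0.0006,0,0.0014],[0.0012,0,0.0027],[0.0012,0,0.0027]],"yaw":[0,0,0],"claw":[0.8,0.8,0.8]}' 4
python3 bz.py | tail -1
```

```text
clock: 11.07
eef_pos: [0.5781, 0.1324, 0.0983]
eef_rot: [3.141, -0.0, 0.225]
ft_force: [-1.1, -2.3, 3.2]
width: 0.0441
gripper_force: 4.0
32 [ 0.041   0.9864 -0.2412  0.1305] 0.024
```

Contact at the third cone (s≈40 mm), about 4 N. There is slight residual tilt, so I'll release to let it seat squarely, then regrip and press.

```bash
python3 -m pendant '{"travel":[[0,0,0],[0,0,0],[0,0,0],[0,0,0]],"yaw":[0,0,0,0],"claw":[0.35,0.35,0.35,0.35]}' 3
python3 bz.py | tail -2
python3 -m pendant '{"travel":[[0,0,0],[0,0,0],[0,0,0],[0,0,0],[0,0,0]],"yaw":[0,0,0,0,0],"claw":[0.8,0.8,0.8,0.8,0.8]}' 5
python3 bz.py | tail -2
```

```text
clock: 11.45
eef_pos: [0.5778, 0.1328, 0.098]
eef_rot: [-3.141, 0.0, 0.226]
ft_force: [1.0, -0.6, 1.3]
width: 0.0553
gripper_force: 0.0
28 [ 0.0402  0.2797 -0.4508  0.2033] 0.029
32 [ 0.0408  0.7535 -0.1189  0.1245] 0.031
clock: 11.92
eef_pos: [0.5779, 0.1324, 0.0981]
eef_rot: [3.141, 0.0, 0.225]
ft_force: [0.5, -0.2, 0.3]
width: 0.0448
gripper_force: 5.0
28 [ 0.0381 -1.209  -0.2421  0.1697] 0.025
32 [ 0.0415  1.2201 -0.0664  0.1342] 0.022
```

```bash
cat > ov.py <<'E'
from h import *
from fit import frame
P=np.array([float(v) for v in open("mand.txt").read().split()]);o,M=frame(P)
KV=cam("wrist");im=ctrl.get_image("wrist");F=6
x0,y0,x1,y1=205,135,313,255
def pan(hyp):
    v=cv2.resize(im[y0:y1,x0:x1],None,fx=3.6,fy=3.6,interpolation=cv2.INTER_CUBIC)
    for s,ex,tilt,col in hyp:
        A=M@R.from_euler("y",tilt).as_matrix();c=o+M@np.array([ex,0,s+.013]);a=np.linspace(0,2*np.pi,90)
        for r,z in((.022,.013),(.016,.013),(.022,-.013)):
            q=(proj(KV,c+np.c_[r*np.cos(a),r*np.sin(a),0*a+z]@A.T)-[x0,y0]+.5)*3.6-.5
            cv2.polylines(v,[np.round(q*16).astype(np.int32)],True,col,1,cv2.LINE_AA,4)
    return v
import sys
cv2.imwrite(sys.argv[1],np.hstack([pan([]),pan([(.039,0,0,(0,255,0)),(.0415,.0012,.134,(255,0,0))])])[:,:,::-1])
E
python3 ov.py pics/ov1.png
```

```text
(no output)
```

View pics/ov1.png

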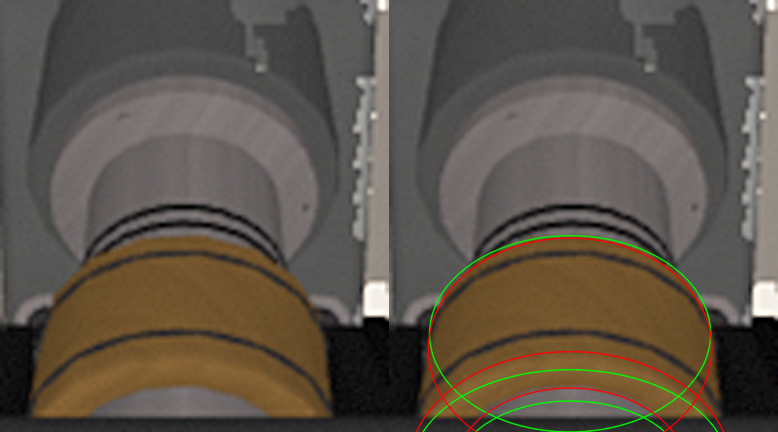

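The step under the lower edge is the 34 mm land (its grooves are at rows 207 and 225 of the left panel, the third under the rim), so this is the size 3 stop. The rim line at row 352 fits the red outline, so it is still cocked by about 0.13 rad. I'll regrip higher and draw the top back towards the lean while pressing.

```bash
python3 -m pendant '{"travel":[[0,0,0],[0,0,0],[0,0,0],[-0.002,0,-0.004],[-0.0034,0,-0.0075],[-0.0034,0,-0.0075]],"yaw":[0,0,0,0,0,0],"claw":[0.38,0.38,0.38,0.38,0.38,0.38]}' 5
python3 -m pendant '{"travel":[[0,0,0],[0,0,0],[0,0,0],[0,0,0],[-0.001,0,0.0005],[-0.002,0,0.001],[-0.003,0,0.0015],[-0.003,0,0.0015]],"yaw":[0,0,0,0,0,0,0,0],"claw":[0.8,0.8,0.8,0.8,0.8,0.8,0.8,0.8]}' 5
python3 bz.py | tail -2
```

```text
clock: 12.52
eef_pos: [0.5748, 0.1321, 0.1067]
eef_rot: [3.141, -0.001, 0.226]
ft_force: [0.1, -0.3, 0.6]
width: 0.054
gripper_force: 0.0
clock: 13.18
eef_pos: [0.5724, 0.1312, 0.1045]
eef_rot: [3.141, -0.002, 0.225]
ft_force: [4.3, 0.4, -0.2]
width: 0.0446
gripper_force: 5.0
28 [ 0.0424  0.1821 -0.1035  0.143 ] 0.047
32 [ 0.0376 -3.5928 -0.093   0.0097] 0.031
```

```bash
python3 -m pendant '{"travel":[[0.0005,0,0.001],[0.0009,0,0.002],[0.0013,0,0.003],[0.0013,0,0.003],[0.0013,0,0.003]],"yaw":[0,0,0,0,0],"claw":[0.8,0.8,0.8,0.8,0.8]}' 7
python3 bz.py | tail -1
python3 -m pendant '{"travel":[[0.0005,0,0.001],[0.0009,0,0.002],[0.0009,0,0.002],[0.0009,0,0.002]],"yaw":[0,0,0,0],"claw":[0.8,0.8,0.8,0.8]}' 7
python3 bz.py | tail -1
```

```text
clock: 13.65
eef_pos: [0.573, 0.1313, 0.1017]
eef_rot: [3.141, -0.0, 0.225]
ft_force: [-0.4, -2.0, 7.0]
width: 0.0442
gripper_force: 7.0
32 [ 0.0439  1.5756 -0.1378  0.0698] 0.042
clock: 14.03
eef_pos: [0.5737, 0.1314, 0.0996]
eef_rot: [3.141, 0.0, 0.225]
ft_force: [-0.4, -2.1, 7.9]
width: 0.0446
gripper_force: 7.0
32 [ 0.038  -3.0894 -0.2121  0.0061] 0.018
```

```bash
sed -i 's/    r=model(q,bore);return 1-/    r=model(q,bore);return max(0,abs(q[1])-PEN)*.02+1-/; s/^for bore in(24,28,32)/PEN=1.0\nfor bore in(28,32)/' bz.py; python3 bz.py
```

```text
28 [ 0.0408 -0.9765 -0.3086  0.1157] 0.029
32 [ 0.042  -0.0193 -0.0339  0.0545] 0.027
```

```bash
python3 -m pendant '{"travel":[[0,0,-0.001],[0,0,-0.001],[0,0,-0.001],[0,0,-0.001],[0,0,-0.001]],"yaw":[0,0,0,0,0],"claw":[0.7,0.38,0.38,0.38,0.38]}' 5
python3 bz.py
python3 -m pendant '{"travel":[[-0.001,0,-0.002],[-0.001,0,-0.002],[-0.001,0,-0.002],[-0.001,0,-0.002],[-0.0015,0,-0.001],[-0.001,0,0],[-0.0005,0,0.001],[-0.0005,0,0.001]],"yaw":[0,0,0,0,0,0,0,0],"claw":[0.5,0.8,0.8,0.8,0.8,0.8,0.8,0.8]}' 6
python3 bz.py; python3 ov.py pics/ov2.png
```

```text
clock: 14.55
eef_pos: [0.5734, 0.1317, 0.0998]
eef_rot: [-3.142, 0.001, 0.226]
ft_force: [-0.3, -0.7, -0.1]
width: 0.053
gripper_force: 0.0
28 [ 0.0411 -0.7692 -0.3509  0.129 ] 0.037
32 [ 0.041  -0.9864 -0.3896  0.0415] 0.033
clock: 15.27
eef_pos: [0.5738, 0.1315, 0.0998]
eef_rot: [3.141, -0.001, 0.225]
ft_force: [-1.3, -1.0, 6.0]
width: 0.0445
gripper_force: 6.0
28 [ 0.0407 -0.9136 -0.1148  0.1105] 0.031
32 [ 0.0406 -0.9714 -0.1339  0.0297] 0.027
```

```bash
python3 - <<'E'
from h import *
from fit import frame
P=np.array([float(v) for v in open("mand.txt").read().split()]);o,M=frame(P);KV=cam("wrist")
def rows(im):
    c=im[:,258:268].astype(float).mean(1);print([f"{r}:{int(c[r].sum()/3)},{int(c[r,0]-c[r,2])}" for r in range(190,252)])
rows(ctrl.get_image("wrist"))
def pred(s,t,ex=0):
    A=M@R.from_euler("y",t).as_matrix();c=o+M@np.array([ex,0,s+.013])
    return [round(float(proj(KV,c+A@np.array([r,0,z]))[0,1]),1) for r,z in((.022,-.013),(.022,.013),(.016,.013))]
for t in(0,.05,.1,.14):
    print(t,pred(.039,t),pred(.041,t),pred(.039,t,-.001))
E
```

```text
['190:65,4', '191:107,6', '192:104,6', '193:51,0', '194:34,13', '195:67,45', '196:84,67', '197:84,74', '198:83,72', '199:74,55', '200:56,24', '201:64,36', '202:81,66', '203:84,72', '204:82,70', '205:82,70', '206:83,71', '207:83,70', '208:83,71', '209:83,71', '210:83,70', '211:83,70', '212:83,71', '213:83,70', '214:82,70', '215:82,70', '216:82,70', '217:82,70', '218:82,70', '219:83,70', '220:84,71', '221:84,72', '222:83,70', '223:67,41', '224:52,16', '225:72,48', '226:83,72', '227:85,72', '228:84,71', '229:85,72', '230:86,74', '231:90,76', '232:92,78', '233:93,79', '234:92,78', '235:91,77', '236:89,76', '237:83,75', '238:84,63', '239:95,35', '240:106,11', '241:114,5', '242:101,6', '243:50,3', '244:15,0', '245:53,4', '246:100,6', '247:112,8', '248:110,7', '249:113,7', '250:95,6', '251:39,0']
0 [191.3, 227.1, 236.0] [193.7, 230.3, 239.2] [192.7, 228.6, 237.5]
0.05 [190.9, 224.4, 233.8] [193.4, 227.5, 237.0] [192.4, 225.9, 235.3]
0.1 [190.8, 221.8, 231.7] [193.2, 224.9, 234.8] [192.2, 223.3, 233.1]
0.14 [190.7, 219.7, 229.9] [193.1, 222.8, 233.0] [192.2, 221.3, 231.4]
```

Rim rows 194 and 238.5 give a tilt of about 0.02 rad, so it is square and seated on the three-groove step. I'll hold the press briefly, then lift off along the axis and go to the three-dot bin.

```bash
python3 -m pendant '{"travel":[[0.0003,0,0.0006],[0.0003,0,0.0006],[0.0003,0,0.0006],[0.0003,0,0.0006],[0,0,0]],"yaw":[0,0,0,0,0],"claw":[0.8,0.8,0.8,0.8,0.8]}' 7
python3 -m pendant '{"travel":[[-0.0085,0,-0.018],[-0.017,0,-0.036],[-0.0254,0,-0.0544],[-0.034,0,-0.073],[-0.042,0,-0.09],[-0.046,0,-0.1],[-0.046,0,-0.115],[-0.046,0,-0.12]],"yaw":[0,0,0,0,0,0,0,0],"claw":[0.8,0.8,0.8,0.8,0.8,0.8,0.8,0.8]}' 8
python3 - <<'E'
from h import *
t=cam("top");s=cam("side");im=ctrl.get_image("top");a=ctrl.cut_out("bin_1","top")
for d in a:
    m=d["pixels"].astype(np.uint8);r=cv2.minAreaRect(cv2.findContours(m,0,1)[0][0]);print(round(d["confidence"],2),np.round(d["extent"]),np.round(onz(t,d["extent"][:2],.05),3),np.round(r,1) if 0 else r)
# inner floor centroid by blue, excluding tag
hsv=cv2.cvtColor(im,cv2.COLOR_RGB2HSV);m=cv2.inRange(hsv,(100,120,20),(118,255,255));n,l,st,c=cv2.connectedComponentsWithStats(m)
for i in range(1,n):
    if st[i,4]>400: 
        r=cv2.minAreaRect(np.argwhere(l==i)[:,::-1].astype(np.float32));P=onz(t,r[0],.05);print("blue",st[i],r,np.round(P,3),"tool",np.round(totool(P),3))
E
```

```text
clock: 15.83
eef_pos: [0.5739, 0.1314, 0.0997]
eef_rot: [3.141, -0.001, 0.225]
ft_force: [1.7, -1.1, -0.7]
width: 0.0444
gripper_force: 7.0
clock: 16.5
eef_pos: [0.529, 0.1214, 0.2207]
eef_rot: [3.141, -0.002, 0.225]
ft_force: [0.3, -0.1, -1.3]
width: 0.0441
gripper_force: 8.0
0.85 [351. 209.  44.  38.] [ 0.443 -0.012  0.05 ] ((346.1806945800781, 214.3682861328125), (51.177635192871094, 34.83644485473633), 58.671302795410156)
0.41 [336. 175.  20.  16.] [0.531 0.019 0.05 ] ((336.6551513671875, 179.36207580566406), (16.341190338134766, 6.499337196350098), 21.801406860351562)
blue [ 333  190   41   40 1009] ((352.5231018066406, 209.68463134765625), (40.68339157104492, 36.34217834472656), 82.87498474121094) [ 0.441 -0.017  0.05 ] tool [-0.117  0.115  0.169]
```

```bash
python3 - <<'E'
from h import *
t=cam("top");im=cv2.resize(cv2.imread("pics/top0.png"),(512,384),interpolation=cv2.INTER_AREA)
hsv=cv2.cvtColor(im,cv2.COLOR_BGR2HSV);m=cv2.inRange(hsv,(100,110,20),(118,255,255));n,l,st,c=cv2.connectedComponentsWithStats(m)
for i in range(1,n):
    if st[i,4]>700:
        P=onz(t,(st[i,0]+st[i,2]/2-.5,st[i,1]+st[i,3]/2-.5),.045);r=cv2.minAreaRect(np.argwhere(l==i)[:,::-1].astype(np.float32));print(st[i],np.round(P,3),r[2],"tool",np.round(totool([P[0],P[1],.012]),3))
s=cam("side");im=cv2.resize(cv2.imread("pics/side0.png"),(512,384),interpolation=cv2.INTER_AREA)
for i in((.676,-.042),(.56,-.045),(.446,-.05)): print(i,proj(s,[*i,.003]))
E
```

```text
[ 329  100   57   40 2032] [ 0.682 -0.047  0.045] 87.61405944824219 tool [0.112 0.198 0.208]
[ 330  144   57   40 2093] [ 0.562 -0.041  0.045] 90.0 tool [-0.004  0.166  0.208]
[ 333  187   60   43 2182] [ 0.445 -0.044  0.045] 85.10090637207031 tool [-0.119  0.143  0.207]
(0.676, -0.042) [[245.43805834 139.37982621]]
(0.56, -0.045) [[282.45565852 145.83345541]]
(0.446, -0.05) [[320.5798365  152.05134289]]
```

```bash
python3 -m pendant '{"travel":[[0.11,0.197,0],[0.11,0.197,0],[0.11,0.197,0],[0.11,0.197,0],[0.11,0.197,0],[0.11,0.197,0],[0.11,0.197,0.03],[0.11,0.197,0.07]],"yaw":[0,0,4,8,11,11,11,11],"claw":[0.8,0.8,0.8,0.8,0.8,0.8,0.8,0.8]}' 6
python3 -c "
from h import *
print(totool([.679,-.046,.05]),ctrl.sense()['qpos'].__repr__())
w=cam('wrist');im=ctrl.get_image('wrist');print([(round(d['confidence'],2),np.round(d['extent'])) for d in ctrl.boxes_of('bin_1','wrist')]);cv2.imwrite('last.png',im[:,:,::-1])
a=np.array([[x,y,.052] for x in(.679-.0535,.679+.0535) for y in(-.046-.0735,-.046+.0735)]);print(proj(w,a))"
```

```text
clock: 17.27
eef_pos: [0.6821, -0.0474, 0.1494]
eef_rot: [-3.142, -0.004, 0.031]
ft_force: [0.5, 0.9, -2.3]
width: 0.0441
gripper_force: 6.0
[-0.00352277 -0.00145947  0.0993586 ] array([ 0.38795339,  0.56345659, -0.56255417,  1.35933996,  0.30051979,
        1.29892351, -1.7230976 ])
[(0.79, array([243., 189., 189., 118.])), (0.57, array([255., 296., 104.,  31.]))]
[[333.66651564 259.20019394]
 [169.35082895 254.51781563]
 [345.9762351  138.36670387]
 [164.36310432 132.73180302]]
```

```bash
python3 -m pendant '{"travel":[[-0.002,0,0.04],[-0.003,0,0.08],[-0.003,0,0.11],[-0.003,0,0.126],[-0.003,0,0.131],[-0.003,0,0.135],[-0.003,0,0.135]],"yaw":[0,0,0,0,0,0,0],"claw":[0.8,0.8,0.8,0.8,0.8,0.8,0.8]}' 3
python3 -m pendant '{"travel":[[0,0,0],[0,0,0],[0,0,0],[0,0,0],[0,0,-0.03],[0,0,-0.07],[0,0,-0.11],[0,0,-0.15]],"yaw":[0,0,0,0,0,0,0,0],"claw":[0.42,0.42,0.42,0.42,0.42,0.42,0.42,0.42]}' 3
```

```text
clock: 17.95
eef_pos: [0.6775, -0.046, 0.0153]
eef_rot: [3.142, -0.001, 0.034]
ft_force: [0.1, -0.1, -1.2]
width: 0.0445
gripper_force: 3.0
clock: 18.62
eef_pos: [0.6765, -0.0462, 0.1663]
eef_rot: [-3.142, -0.0, 0.034]
ft_force: [1.1, -0.7, -0.4]
width: 0.0506
gripper_force: 0.0
```

```bash
python3 -m pendant '{"travel":[[-0.04,0,-0.03],[-0.07,0,-0.06],[-0.07,0,-0.06],[-0.07,0,-0.06]],"yaw":[0,0,0,0],"claw":[0.1,0.1,0.1,0.1]}' 3
python3 - <<'E'
from h import *
w=cam("wrist");im=ctrl.get_image("wrist");cv2.imwrite("last.png",im[:,:,::-1])
hsv=cv2.cvtColor(im,cv2.COLOR_RGB2HSV);m=cv2.inRange(hsv,(10,90,40),(30,255,255));m[225:]=0
n,l,st,c=cv2.connectedComponentsWithStats(m)
a=np.linspace(0,2*np.pi,40)
for i in range(1,n):
    if st[i,4]>150:
        P=onz(w,(st[i,0]+st[i,2]/2-.5,st[i,1]+st[i,3]/2-.5),.016)
        q=np.vstack([proj(w,P+np.c_[.022*np.cos(a),.022*np.sin(a),0*a+h]) for h in(-.013,.013)])
        print(st[i],P,"standing model w,h",np.ptp(q,axis=0)+1)
print("to bush2",totool([.4850,.3752,.13]))
E
```

```text
clock: 18.95
eef_pos: [0.6069, -0.0488, 0.2278]
eef_rot: [3.139, -0.005, 0.033]
ft_force: [0.1, -0.2, -0.6]
width: 0.0693
gripper_force: 0.0
[235  84  39  41 634] [ 0.68444578 -0.04542666  0.016     ] standing model w,h [41.02773429 42.64834514]
to bush2 [-0.10826358 -0.42813525  0.09458366]
```

The first bushing stands in the three-dot bin near its centre (39×41 px against 41×43 modelled). Now the second.

```bash
python3 -m pendant '{"travel":[[-0.108,-0.428,0],[-0.108,-0.428,0],[-0.108,-0.428,0],[-0.108,-0.428,0],[-0.108,-0.428,0],[-0.108,-0.428,0],[-0.108,-0.428,0],[-0.108,-0.428,0]],"yaw":[-7,-14,-21,-28,-35,-42,-49,-56],"claw":[0.1,0.1,0.1,0.1,0.1,0.1,0.1,0.1]}' 5
python3 -c "
from h import *
print('to bush2',totool([.4850,.3752,.13]))"
```

```text
clock: 19.67
eef_pos: [0.5139, 0.2735, 0.2225]
eef_rot: [-3.14, 0.001, 1.017]
ft_force: [1.4, 0.4, -0.8]
width: 0.0786
gripper_force: 0.0
to bush2 [ 0.07136211 -0.07795843  0.09260605]
```

```bash
python3 -m pendant '{"travel":[[0.03,-0.03,0.03],[0.06,-0.06,0.06],[0.071,-0.078,0.09],[0.071,-0.078,0.09],[0.071,-0.078,0.09]],"yaw":[0,0,0,0,0],"claw":[0.1,0.1,0.1,0.1,0.1]}' 5
python3 - <<'E'
from h import *
from brass import find
w=cam("wrist");im=ctrl.get_image("wrist");find(w,im);print(totool([.485,.3752,.0105]))
E
```

```text
clock: 20.08
eef_pos: [0.4825, 0.3752, 0.1293]
eef_rot: [-3.136, 0.005, 1.016]
ft_force: [0.3, 0.1, 0.6]
width: 0.0784
gripper_force: 0.0
brass [0.6051 0.1504] 0.829 tool [-0.1254  0.2206  0.1314]
brass [0.5737 0.2302] 0.454 tool [-0.0743  0.1517  0.1314]
brass [0.31   0.3932] 0.454 tool [-0.0754 -0.1582  0.1323]
brass [0.4844 0.3747] 0.073 tool [ 0.0011 -0.0004  0.1316]
[ 0.00177855 -0.00021846  0.12111726]
```

```bash
python3 -m pendant '{"travel":[[0,0,0.04],[0,0,0.08],[0,0,0.11],[0,0,0.12],[0,0,0.12],[0,0,0.12]],"yaw":[0,0,0,0,0,0],"claw":[0.1,0.1,0.1,0.1,0.1,0.3]}' 5
python3 -m pendant '{"travel":[[0,0,0],[0,0,0],[0,0,0],[0,0,0],[0,0,0],[0,0,0],[0,0,-0.02],[0,0,-0.04]],"yaw":[0,0,0,0,0,0,0,0],"claw":[0.55,0.7,0.8,0.8,0.8,0.8,0.8,0.8]}' 5
python3 -m pendant '{"travel":[[0,0,-0.04],[0,0,-0.08],[0,0,-0.12],[0,0,-0.16],[0,0,-0.17],[0,0,-0.17],[0,0,-0.17],[0,0,-0.17]],"yaw":[0,7,14,21,28,35,42,45.5],"claw":[0.8,0.8,0.8,0.8,0.8,0.8,0.8,0.8]}' 5
python3 tgt.py .125
```

```text
clock: 20.63
eef_pos: [0.4875, 0.3732, 0.0158]
eef_rot: [3.141, -0.001, 1.009]
ft_force: [0.2, 0.1, 0.6]
width: 0.076
gripper_force: 0.0
clock: 21.3
eef_pos: [0.4852, 0.3725, 0.0535]
eef_rot: [-3.141, 0.003, 1.011]
ft_force: [0.7, -0.4, -0.9]
width: 0.0441
gripper_force: 5.0
clock: 21.97
eef_pos: [0.486, 0.3732, 0.2243]
eef_rot: [3.141, -0.0, 0.21]
ft_force: [-0.2, 0.6, -1.5]
width: 0.0445
gripper_force: 5.0
tool shift [  2.6 255.1  46.9] mm; yaw turn -1.0 axis step/10mm down [ 4.22 -0.08  9.06]
```

```bash
python3 -m pendant '{"travel":[[-0.03,0.25,0],[-0.03,0.25,0],[-0.03,0.25,0],[-0.03,0.25,0],[-0.03,0.25,0],[-0.03,0.25,0],[-0.03,0.25,0],[-0.03,0.25,0]],"yaw":[-1,-1,-1,-1,-1,-1,-1,-1],"claw":[0.8,0.8,0.8,0.8,0.8,0.8,0.8,0.8]}' 4
python3 tgt.py .125 .0133
```

```text
clock: 22.63
eef_pos: [0.5109, 0.1194, 0.224]
eef_rot: [3.14, 0.001, 0.229]
ft_force: [-0.1, 0.3, -1.1]
width: 0.0442
gripper_force: 4.0
tool shift [31.1  2.2 41.6] mm; yaw turn 0.0 axis step/10mm down [ 4.23 -0.01  9.06]
```

```bash
python3 -m pendant '{"travel":[[0.02,0.001,0.01],[0.031,0.001,0.03],[0.031,0.001,0.042],[0.031,0.001,0.042],[0.031,0.001,0.042]],"yaw":[0,0,0,0,0],"claw":[0.8,0.8,0.8,0.8,0.8]}' 4
python3 tgt.py .125 .0133
python3 -m pendant '{"travel":[[0.0025,0,0.0045],[0.0046,0,0.009],[0.0068,0,0.0136],[0.0088,0,0.018],[0.0106,0,0.0227],[0.0106,0,0.0227],[0.0106,0,0.0227]],"yaw":[0,0,0,0,0,0,0],"claw":[0.8,0.8,0.8,0.8,0.8,0.8,0.8]}' 3
python3 tgt.py .1 .0133
```

```text
clock: 23.05
eef_pos: [0.5398, 0.13, 0.1817]
eef_rot: [-3.141, 0.002, 0.236]
ft_force: [0.6, -0.2, -1.7]
width: 0.044
gripper_force: 4.0
tool shift [ 0.5  6.1 -0.7] mm; yaw turn 0.5 axis step/10mm down [4.24 0.04 9.05]
clock: 23.63
eef_pos: [0.5513, 0.1311, 0.1591]
eef_rot: [3.141, 0.0, 0.234]
ft_force: [0.9, -1.5, -1.5]
width: 0.0439
gripper_force: 3.0
tool shift [-0.4  4.5 -0.6] mm; yaw turn 0.3 axis step/10mm down [4.23 0.02 9.06]
```

```bash
python3 -m pendant '{"travel":[[0,0.002,0],[0,0.0042,0],[0,0.0042,0],[0,0.0042,0]],"yaw":[0.3,0.3,0.3,0.3],"claw":[0.8,0.8,0.8,0.8]}' 3
python3 tgt.py .1 .0133; python3 bz.py
```

```text
clock: 23.97
eef_pos: [0.5523, 0.1271, 0.1596]
eef_rot: [3.141, -0.0, 0.229]
ft_force: [-0.7, -0.0, -1.2]
width: 0.0444
gripper_force: 3.0
tool shift [-0.4  0.4 -0.1] mm; yaw turn 0.0 axis step/10mm down [4.22 0.   9.06]
28 [ 0.0974 -0.9284  0.511   0.3246] 0.098
32 [ 0.0979 -0.8596  0.6353  0.244 ] 0.124
```

```bash
python3 -m pendant '{"travel":[[0.0021,0.0004,0.0045],[0.0042,0.0004,0.009],[0.0064,0.0004,0.0136],[0.0085,0.0004,0.018],[0.0095,0.0004,0.02],[0.0095,0.0004,0.02]],"yaw":[0,0,0,0,0,0],"claw":[0.8,0.8,0.8,0.8,0.8,0.8]}' 3
python3 tgt.py .078 .0133
python3 -m pendant '{"travel":[[0.001,0,0.0023],[0.0021,0,0.0045],[0.0032,0,0.0068],[0.0038,0,0.008],[0.0038,0,0.008]],"yaw":[0,0,0,0,0],"claw":[0.8,0.8,0.8,0.8,0.8]}' 3
python3 tgt.py .069 .0133;python3 bz.py
```

```text
clock: 24.52
eef_pos: [0.5616, 0.129, 0.1386]
eef_rot: [-3.141, 0.001, 0.229]
ft_force: [0.6, -0.6, -1.6]
width: 0.0441
gripper_force: 3.0
tool shift [-0.6  0.2 -1.1] mm; yaw turn 0.1 axis step/10mm down [4.23 0.01 9.06]
clock: 24.93
eef_pos: [0.565, 0.1296, 0.1309]
eef_rot: [3.141, 0.001, 0.229]
ft_force: [-0.9, -1.1, -1.0]
width: 0.044
gripper_force: 3.0
tool shift [-0.3  0.  -0.7] mm; yaw turn 0.1 axis step/10mm down [4.23 0.   9.06]
28 [ 0.0665 -0.6723  0.0978  0.2448] 0.043
32 [ 0.0666 -0.8925  0.1266  0.1657] 0.066
```

```bash
python3 -m pendant '{"travel":[[0.001,0,0.0023],[0.0021,0,0.0045],[0.0032,0,0.0068],[0.0038,0,0.008],[0.0038,0,0.008]],"yaw":[0,0,0,0,0],"claw":[0.8,0.8,0.8,0.8,0.8]}' 3
python3 bz.py
python3 -m pendant '{"travel":[[0.0006,0,0.0014],[0.0012,0,0.0027],[0.0012,0,0.0027]],"yaw":[0,0,0],"claw":[0.8,0.8,0.8]}' 3
python3 bz.py
```

```text
clock: 25.4
eef_pos: [0.5693, 0.1305, 0.1232]
eef_rot: [3.141, -0.0, 0.229]
ft_force: [-0.2, -1.7, -1.6]
width: 0.0437
gripper_force: 3.0
28 [ 0.0583 -0.8419 -0.1134  0.1794] 0.021
32 [ 0.0582 -0.9418  0.0455  0.0812] 0.035
clock: 25.7
eef_pos: [0.5704, 0.131, 0.1208]
eef_rot: [3.141, -0.0, 0.229]
ft_force: [-0.6, -3.5, 1.7]
width: 0.0436
gripper_force: 3.0
28 [ 0.0571 -0.5637 -0.0469  0.1303] 0.021
32 [ 0.0569 -0.5995  0.1062  0.0404] 0.034
```

```bash
python3 -m pendant '{"travel":[[0,0,0],[0,0,0],[0,0,0],[-0.001,0,-0.002],[-0.002,0,-0.0045],[-0.002,0,-0.0045]],"yaw":[0,0,0,0,0,0],"claw":[0.38,0.38,0.38,0.38,0.38,0.38]}' 5
python3 bz.py
python3 -m pendant '{"travel":[[0,0,0],[0,0,0],[0,0,0],[0,0,0],[-0.001,0,0.0005],[-0.002,0,0.001],[-0.003,0,0.0015],[-0.003,0,0.0015]],"yaw":[0,0,0,0,0,0,0,0],"claw":[0.8,0.8,0.8,0.8,0.8,0.8,0.8,0.8]}' 5
python3 bz.py
python3 -m pendant '{"travel":[[0.0005,0,0.001],[0.0009,0,0.002],[0.0013,0,0.003],[0.0013,0,0.003],[0.0013,0,0.003]],"yaw":[0,0,0,0,0],"claw":[0.8,0.8,0.8,0.8,0.8]}' 7
python3 bz.py
```

```text
clock: 26.25
eef_pos: [0.5683, 0.1308, 0.1259]
eef_rot: [-3.142, -0.001, 0.229]
ft_force: [0.1, -0.0, 0.1]
width: 0.054
gripper_force: 0.0
28 [ 0.0574 -0.662  -0.0117  0.1293] 0.046
32 [ 0.057  -0.9962  0.0573  0.0361] 0.062
clock: 26.97
eef_pos: [0.5658, 0.1296, 0.124]
eef_rot: [3.141, -0.001, 0.229]
ft_force: [3.4, -1.7, 1.0]
width: 0.0434
gripper_force: 5.0
28 [ 0.0594 -1.0161  0.0466  0.0619] 0.038
32 [ 0.0593 -0.9634 -0.0048 -0.0255] 0.053
clock: 27.43
eef_pos: [0.5667, 0.1299, 0.1213]
eef_rot: [3.141, -0.0, 0.229]
ft_force: [-1.1, -4.1, 6.7]
width: 0.0432
gripper_force: 7.0
28 [ 0.0594 -0.85    0.0899  0.0687] 0.026
32 [ 0.0587 -1.0628 -0.0341 -0.0363] 0.037
```

```bash
python3 -m pendant '{"travel":[[0,0.0005,-0.001],[0,0.0005,-0.001],[0,0.0005,-0.001],[0,0.0005,-0.001],[0,0.0005,-0.001]],"yaw":[0,0,0,0,0],"claw":[0.7,0.38,0.38,0.38,0.38]}' 5
python3 bz.py
python3 -m pendant '{"travel":[[-0.001,0,-0.002],[-0.001,0,-0.002],[-0.001,0,-0.002],[-0.001,0,-0.002],[-0.002,0,-0.001],[-0.0015,0,0],[-0.001,0,0.001],[-0.001,0,0.001]],"yaw":[0,0,0,0,0,0,0,0],"claw":[0.5,0.8,0.8,0.8,0.8,0.8,0.8,0.8]}' 6
python3 bz.py; cat > rows.py <<'E'
from h import *
from fit import frame
P=np.array([float(v) for v in open("mand.txt").read().split()]);o,M=frame(P);KV=cam("wrist");im=ctrl.get_image("wrist")
c=im[:,258:268].astype(float).mean(1);print([f"{r}:{int(c[r].sum()/3)},{int(c[r,0]-c[r,2])}" for r in list(range(174,196))+list(range(205,246))])
for t in(0,.05,.1,.14):
  for s in(.057,.059):
    A=M@R.from_euler("y",t).as_matrix();cc=o+M@np.array([-.0005,0,s+.013])
    print(t,s,[round(float(proj(KV,cc+A@np.array([r,0,z]))[0,1]),1) for r,z in((.022,-.013),(.022,.013),(.014,.013))])
E
python3 rows.py
```

```text
clock: 27.9
eef_pos: [0.5663, 0.1299, 0.1214]
eef_rot: [-3.141, 0.001, 0.229]
ft_force: [-0.4, 0.1, -0.4]
width: 0.0532
gripper_force: 0.0
28 [ 0.0594 -1.0123 -0.1873  0.0507] 0.035
32 [ 0.0592 -0.9979 -0.3697 -0.0296] 0.045
clock: 28.62
eef_pos: [0.5662, 0.1294, 0.1214]
eef_rot: [3.141, -0.001, 0.229]
ft_force: [-1.0, -1.8, 6.7]
width: 0.0432
gripper_force: 6.0
28 [ 0.0595 -0.8634 -0.2818  0.0633] 0.03
32 [ 0.0589 -0.9965 -0.4339 -0.0392] 0.042
['174:96,6', '175:107,6', '176:109,7', '177:108,7', '178:108,7', '179:107,7', '180:109,6', '181:109,6', '182:109,7', '183:108,7', '184:109,7', '185:110,7', '186:109,7', '187:89,5', '188:43,3', '189:57,3', '190:98,5', '191:99,3', '192:72,24', '193:74,56', '194:82,72', '195:86,75', '205:85,72', '206:85,72', '207:84,72', '208:84,72', '209:84,72', '210:84,72', '211:83,71', '212:83,72', '213:83,72', '214:84,73', '215:84,72', '216:84,72', '217:85,72', '218:85,74', '219:75,56', '220:53,16', '221:64,36', '222:82,69', '223:83,72', '224:80,69', '225:80,69', '226:83,71', '227:87,74', '228:90,77', '229:91,77', '230:91,77', '231:91,78', '232:90,75', '233:85,73', '234:84,73', '235:85,73', '236:82,70', '237:88,47', '238:102,16', '239:107,5', '240:108,6', '241:107,7', '242:107,7', '243:108,7', '244:109,6', '245:107,7']
0 0.057 [189.2, 223.4, 234.9]
0 0.059 [191.5, 226.4, 238.0]
0.05 0.057 [188.9, 220.8, 233.0]
0.05 0.059 [191.2, 223.8, 236.0]
0.1 0.057 [188.7, 218.3, 231.0]
0.1 0.059 [191.0, 221.3, 234.0]
0.14 0.057 [188.7, 216.3, 229.5]
0.14 0.059 [191.0, 219.3, 232.5]
```

It stops on the second cone (s≈57–59 mm; the 28 mm bore fits the picture best), and the rim rows again give about 0.02–0.05 rad. One more nudge and held press for safety, then lift off and go to the two-dot bin.

```bash
python3 -m pendant '{"travel":[[-0.001,0,-0.0005],[-0.002,0,0],[-0.002,0,0.001],[-0.0015,0,0.0015],[-0.001,0,0.002],[-0.001,0,0.002],[-0.001,0,0.002],[-0.001,0,0.002]],"yaw":[0,0,0,0,0,0,0,0],"claw":[0.8,0.8,0.8,0.8,0.8,0.8,0.8,0.8]}' 7
python3 bz.py; python3 rows.py | head -1 | cut -c 200-
```

```text
clock: 29.38
eef_pos: [0.5657, 0.1292, 0.1199]
eef_rot: [3.141, -0.002, 0.229]
ft_force: [0.3, -0.8, 7.1]
width: 0.0429
gripper_force: 7.0
28 [ 0.0591 -0.9987 -0.4532  0.0451] 0.029
32 [ 0.0588 -0.9763 -0.4809 -0.0531] 0.04
68,4', '190:100,5', '191:94,2', '192:69,26', '193:75,58', '194:82,73', '195:85,75', '205:84,72', '206:84,72', '207:85,71', '208:85,71', '209:83,73', '210:84,72', '211:84,71', '212:83,71', '213:84,71', '214:84,72', '215:85,71', '216:84,72', '217:84,72', '218:86,75', '219:79,64', '220:55,20', '221:59,28', '222:80,66', '223:82,72', '224:81,69', '225:80,69', '226:82,70', '227:86,73', '228:89,76', '229:91,77', '230:91,77', '231:90,77', '232:89,76', '233:86,74', '234:86,72', '235:85,72', '236:81,74', '237:84,58', '238:97,25', '239:106,6', '240:107,5', '241:107,6', '242:107,7', '243:108,7', '244:107,7', '245:108,7']
```

```bash
python3 -m pendant '{"travel":[[-0.0085,0,-0.018],[-0.017,0,-0.036],[-0.0254,0,-0.0544],[-0.034,0,-0.073],[-0.038,0,-0.09],[-0.038,0,-0.1],[-0.038,0,-0.1],[-0.038,0,-0.1]],"yaw":[0,0,0,0,0,0,0,0],"claw":[0.8,0.8,0.8,0.8,0.8,0.8,0.8,0.8]}' 8
python3 -c "
from h import *
print(totool([.445,-.045,.15]))"
```

```text
clock: 30.15
eef_pos: [0.5278, 0.1205, 0.2183]
eef_rot: [3.141, -0.0, 0.229]
ft_force: [-0.2, 0.6, -2.3]
width: 0.0425
gripper_force: 8.0
[-0.11822955  0.14239309  0.06831126]
```

```bash
python3 -m pendant '{"travel":[[-0.118,0.142,0],[-0.118,0.142,0],[-0.118,0.142,0],[-0.118,0.142,0],[-0.118,0.142,0],[-0.118,0.142,0.03],[-0.118,0.142,0.068],[-0.118,0.142,0.068]],"yaw":[3,6,9,9,9,9,9,9],"claw":[0.8,0.8,0.8,0.8,0.8,0.8,0.8,0.8]}' 6
python3 - <<'E'
from h import *
w=cam("wrist");im=ctrl.get_image("wrist");print([(round(d['confidence'],2),np.round(d['extent'])) for d in ctrl.boxes_of('bin_1','wrist')],totool([.445,-.045,.02]))
a=np.array([[x,y,.052] for x in(.445-.0535,.445+.0535) for y in(-.045-.0735,-.045+.0735)]);print(np.round(proj(w,a)))
m=cv2.inRange(cv2.cvtColor(im,cv2.COLOR_RGB2HSV),(100,110,20),(118,255,255));n,l,st,c=cv2.connectedComponentsWithStats(m)
print([s.tolist() for s in st[1:] if s[4]>500])
E
```

```text
clock: 30.82
eef_pos: [0.4406, -0.0447, 0.1441]
eef_rot: [-3.139, 0.01, 0.071]
ft_force: [-1.9, 0.2, -3.1]
width: 0.0428
gripper_force: 6.0
[(0.93, array([246., 184., 199., 122.])), (0.56, array([254.,  58., 225., 116.]))] [0.0014681  0.00118228 0.1297979 ]
[[335. 255.]
 [167. 244.]
 [354. 132.]
 [167. 118.]]
[[163, 0, 205, 116, 20798], [166, 125, 178, 121, 15061]]
```

```bash
python3 -m pendant '{"travel":[[0.001,0,0.04],[0.002,0,0.08],[0.002,0,0.11],[0.002,0,0.122],[0.002,0,0.127],[0.002,0,0.131],[0.002,0,0.131]],"yaw":[0,0,0,0,0,0,0],"claw":[0.8,0.8,0.8,0.8,0.8,0.8,0.8]}' 3
python3 -m pendant '{"travel":[[0,0,0],[0,0,0],[0,0,0],[0,0,0],[0,0,-0.03],[0,0,-0.07],[0,0,-0.11],[0,0,-0.15]],"yaw":[0,0,0,0,0,0,0,0],"claw":[0.42,0.42,0.42,0.42,0.42,0.42,0.42,0.42]}' 3
python3 -m pendant '{"travel":[[-0.03,0,-0.04],[-0.05,0,-0.06],[-0.05,0,-0.06],[-0.05,0,-0.06]],"yaw":[0,0,0,0],"claw":[0.1,0.1,0.1,0.1]}' 3
python3 - <<'E'
from h import *
a=np.linspace(0,2*np.pi,40)
for cn in("wrist","top","side"):
    w=cam(cn);im=ctrl.get_image(cn);cv2.imwrite(f"last_{cn}.png",im[:,:,::-1])
    m=cv2.inRange(cv2.cvtColor(im,cv2.COLOR_RGB2HSV),(10,90,40),(30,255,255))
    n,l,st,c=cv2.connectedComponentsWithStats(m)
    for i in range(1,n):
        P=onz(w,(st[i,0]+st[i,2]/2-.5,st[i,1]+st[i,3]/2-.5),.016)
        if st[i,4]>40 and .38<P[0]<.74 and -.12<P[1]<.03:
            q=np.vstack([proj(w,P+np.c_[.022*np.cos(a),.022*np.sin(a),0*a+h]) for h in(-.013,.013)])
            print(cn,st[i],np.round(P,3),"model",np.round(np.ptp(q,axis=0)+1))
E
```

```text
clock: 31.5
eef_pos: [0.4486, -0.0442, 0.021]
eef_rot: [3.141, -0.002, 0.072]
ft_force: [0.5, 0.1, -0.2]
width: 0.0428
gripper_force: 3.0
clock: 32.17
eef_pos: [0.4465, -0.044, 0.1718]
eef_rot: [-3.142, 0.0, 0.073]
ft_force: [1.1, -0.9, -0.0]
width: 0.0505
gripper_force: 0.0
clock: 32.5
eef_pos: [0.3974, -0.0483, 0.2316]
eef_rot: [3.139, -0.004, 0.071]
ft_force: [0.5, -0.7, -1.8]
width: 0.0692
gripper_force: 0.0
wrist [235 101  39  40 737] [ 0.456 -0.043  0.016] model [40. 41.]
top [346 114  17  17 163] [ 0.685 -0.046  0.016] model [19. 19.]
top [351 197  15  16  84] [ 0.458 -0.041  0.016] model [20. 19.]
side [236 127  15  12 138] [ 0.689 -0.056  0.016] model [16. 16.]
side [310 141  15  13 161] [ 0.458 -0.053  0.016] model [17. 17.]
```

Both bushings stand near the centres of their bins, and the arm is clear.

```bash
python3 -c "
from rig import ctrl
print(ctrl.sign_off())"
```

```text
the job is handed in; nothing more can be done
None
```

I gauged both bushings, the near one as size 3 (three-dot bin) and the far one as size 2 (two-dot bin), and the wrist camera showed each standing near its bin's centre; the job is handed in at about 33 s and no verdict was shown.

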